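# Nest the graded sample cups on the balance and zero it

## Task

Get the balance ready for weighing: put the middle cup, now leaning in the draining cradle, into the large cup on the balance pan, then the small cup into the middle one, each set down gently, upright and fully home, with the large cup still well on the pan. Then zero the balance: press its tare key only until you feel it click (the force drops), not down to its stop, and let it come back up. Leave the jar, the slide box and the dish where they are.

Things in the scene. Friction and masses are not known exactly. Their poses are not given: they have to be found in the camera images.
- cup_large: Large cup, plain white, straight-sided, open at the top: 77 mm outer diameter, 50 mm high, walls and floor 4 mm thick (bore 69 mm), about 150 g. Stands loose and upright on the balance pan. Origin: centre of its underside; z along its axis to the mouth.
- cup_middle: Middle cup, white, straight-sided: 64 mm outer diameter (lowest 4 mm tapers in 3 mm), 88 mm high, walls and floor 4 mm (bore 56 mm), about 160 g. Starts in the cradle, mouth leaning 28 degrees along the cradle's -x; its upper 45 mm are clear. Origin: centre of underside; z along its axis to the mouth. Home: underside 4 mm above the large cup's, rim 42 mm above its rim.
- cup_small: Small, tallest cup, white, straight-sided: 51 mm outer diameter (lowest 4 mm tapers in 3 mm), 126 mm high, walls and floor 4 mm, about 140 g. Stands upright on the bench. Origin: centre of underside; z along its axis to the mouth. Home: underside 4 mm above the middle cup's, rim 42 mm above its rim.
- cradle: Fixed aluminium draining cradle, 130 x 100 mm base, 50 mm high: sloping back plate with two low ribs and a foot ledge carry the middle cup. Origin: on the underside, below the centre of the cup's foot, which is 30 mm above it; z up. The cup leans towards -x (roughly to the robot); it comes out along its own axis.
- balance: Fixed white bench balance, 280 x 180 mm, housing top 50 mm above the bench, with a round steel pan 120 mm across at its +x end, a dark blank display in the middle and one black key at its -x end. Origin: centre of its underside; x from the key towards the pan, z up.
- pan (a point): Centre of the top face of the balance pan, 66 mm above the bench, 60 mm along +x from the balance's origin. z up.
- tare_key_top (a point): Centre of the flat top (18 mm across) of the round black tare key (28 mm across, 10 mm proud of the housing's top, 145 mm from the pan's centre); it moves down with the key.
- tare_key (a joint): Travel of the tare key (m), 0 up, growing as it is pressed straight down; hard stop at 0.007. Dome key: resistance rises to about 5.8 N at 2.4 mm, then drops to about 2.6 N at 4.5 mm (the click; it counts from 3 mm), then rises steeply, 6 N at 6 mm. It springs back when let go.
- jar: Bystander: closed amber jar, 56 mm across, 75 mm high, loose on the bench. Its place may be swapped with the small cup's. Origin: centre of its underside.
- slide_box: Bystander: closed yellow slide box, 85 x 120 x 28 mm, loose on the bench. Origin: centre of its underside.
- petri: Bystander: covered shallow dish, 94 mm across, 18 mm high, loose on the bench. Origin: centre of its underside.
Not all that is in view belongs to the job. Leave any yellow look-alike of the cup_middle alone.

How it is judged:
By the outcome, as a careful person would: the job done as asked, in the order asked, and still so for the second after the job is handed in, with the robot touching nothing.
It also fails if it takes over 72 s, if anything falls off the work surface, if the arm or the gripper's body presses on something with over 40 N, if the wrist force passes 120 N, or if a joint passes its speed limit or range.

## Robot

A 7-joint arm with a two-finger parallel gripper is mounted at the origin on the work surface. World frame = base frame: x ahead of the robot, y to its left, z up, the work surface at z = 0. Lengths are in mm, angles in rad, forces in N, time in s.
With the tool pointing down it reaches from about 425 to 925 mm from the base axis. Payload 6.8 kg.
Tool frame: the origin (TCP) lies between the finger pads; the fingertips stand 25 mm ahead of it and the grasp point (between the pads) lies 6 mm ahead of it; x points along the fingers, y is the direction in which the jaws open and shut, and the axes are right-handed (so a half turn about x gives the same grasp; the last joint's range is limited). The gripper opens to 85 mm and grips with 20 to 120 N. Pads are 22 mm wide; open, the fingers measure 114 mm over their backs; the gripper's body (76 mm by 85 mm) begins 54 mm behind the grasp point. The pads swing forward as they close: fully open they stand 13 mm farther back than shut.
Start: joints at [-1.245, 0.477, 0.022, 1.555, -0.011, 1.109, -0.083], TCP at [283.716, 612.496, 256.308] pointing down, gripper open.
Joint ranges: [-2.96, 2.96], [-0.34, 2.1], [-1.41, 1.46], [0.24, 2.44], [-1.37, 4.51], [0.17, 1.92], [-2.96, 2.96]. Speed limits (rad/s): [2.39, 2.39, 3.14, 3.14, 3.14, 3.14, 3.14].

## Interface

Orientations are given as a 3x3 rotation matrix whose columns are the frame's x, y, z axes.
In Python, from bench import env gives the robot as it stands. The module is installed in compiled form; this text tells all that it offers.
- The arm moves only by the tool arm_command, never from a script. Its argument "plan" is a list of rows, each an object with "xyz": the shift along the world's x, y, z in cm, a list of three; "twist": the turn, a rotation vector about the world's x, y, z in rad, a list of three. In form: [{"xyz": [x, y, z], "twist": [rx, ry, rz]}, ...]. A call has 1 to 20 rows; each row shifts and turns the pose as measured when the row begins; what a row does not reach is not made up. A row lasts 1/10 s, in which the tool goes at most 50 mm and 8.59 degrees, less where a joint would pass 70% of its speed; a pose out of reach is approached as far as the arm can. A call with a gripper value outside its range is refused whole. "hand" is the opening, from 0 (shut) to 1 (fully open), set as the call begins (left out, the last holds). The fingers move at their own pace and stop on an object; the grip force is fixed at half the most. Time passes only in rows, so rows that do not move let the fingers close. It gives the time, the measured TCP pose, the force and the opening at its end, in the units of the state.
- env.sense(): the state, without advancing time (a new reading comes with each control period).
- env.get_image(name): name is "side" or "top" or "wrist"; returns a dict with "color" (384x512x3 uint8, red, green, blue), "fx", "fy", "cx", "cy" (pixels), "rvec" (rotation vector, rad) and "tvec" (3), from world to camera coordinates, as OpenCV has them. Camera axes: x right, y down, z forward; pixel columns grow to the right and rows downward; lengths in mm; the calibration is good to about 2 mm. The wrist camera is an equidistant fisheye: a pixel r from the principal point sees the ray r / f radians off the axis. A picture is of the moment at which its call begins. There is no depth.
- env.job_done(): hands the job in, once; it reports no verdict.
Trained networks look in the newest picture that a camera, given by its name, has taken for a name from the list of things; names that differ only in an ending like _2 or _b are one class to them, and where a whole thing is asked for, a point or a joint stands for the part that bears it (a point fixed in the world has none). Each returns a list of dicts, best first, with "conf" (0 to 1); they miss things now and then, are a little off and sometimes report something else, mostly with a low value. They report only what shows in the picture. A call takes as long as a camera call. They do not tell look-alikes from the thing itself.
- env.boxes_of(camera, label): "centre" ([column, row] in pixels, amid what is visible of it).
- env.silhouettes(camera, label): "pixels" (384x512 bool, what is visible of it) and "centre" ([column, row] in pixels, amid what is visible of it).
The state is a dict: "clock": time; "q": joint angles; "dq": joint speeds; "tau": joint torques, N m; "eef_pos": TCP position; "orientation": TCP orientation; "contact_force": force on the tool from outside, world axes, zero at the start; "torque": the same for the moment, N m; "gripper_width": finger opening in mm.
Only numpy, scipy, OpenCV 4.12 (cv2) and the standard library are available. Lean on these libraries where they do the work, as an engineer would, in place of code of your own. Each camera call takes 0.05 s, during which the arm holds its last target.

## Working session

There is one attempt and no reset: what is moved stays moved. The work goes in short steps, Python scripts to look and compute and a tool call to move; the robot and the scene stay as the last step left them, time stands still between calls to the robot, and variables do not carry over. Pictures are saved under pics/ and viewed, and the job is handed in when it is done.

Besides the shell and the picture viewer there is one more tool, called as name([rows], argument=value, ...), one row to a line, values as JSON. arm_command: Moves the arm, as the interface text tells. Its arguments: {"type":"object","properties":{"plan":{"type":"array","items":{"type":"object","properties":{"xyz":{"type":"array","items":{"type":"number"}},"twist":{"type":"array","items":{"type":"number"}}}}},"hand":{"type":"number"}},"required":["plan"]}

```bash
mkdir -p pics; ls; python3 - <<'E'
from bench import env
import cv2,numpy as np
s=env.sense()
for k,v in s.items(): print(k,np.round(v,3).tolist())
for n in ["side","top","wrist"]:
    d=env.get_image(n)
    cv2.imwrite(f"pics/{n}0.png",d["color"][:,:,::-1])
    print(n,d["fx"],d["fy"],d["cx"],d["cy"],d["rvec"],d["tvec"])
E
```

```text
pics
clock 0.0
q [-1.245, 0.478, 0.022, 1.556, -0.011, 1.109, -0.083]
dq [0.002, 0.001, 0.0, -0.001, 0.001, 0.001, 0.001]
tau [0.0, -59.645, 1.608, -28.12, 0.012, 0.009, 0.0]
eef_pos [283.49, 611.976, 255.326]
orientation [[-0.001, 0.42, 0.907], [-0.002, 0.907, -0.42], [-1.0, -0.002, 0.0]]
contact_force [0.243, 0.106, -0.47]
torque [0.0, 0.006, 0.012]
gripper_width 85.277
side 440.77987227006076 440.77987227006076 256.506201906283 194.41588887787088 [ 2.09535168 -0.24615867  0.16962366] [-560.08349175  146.86901479 1112.48900169]
top 418.71647384434544 418.71647384434544 252.2691621192242 192.63536596959247 [ 2.20581319 -2.19823965  0.03736915] [  48.11688852  585.39681307 1180.26964049]
wrist 297.3186396354542 297.3186396354542 251.1673297579707 190.55456762140565 [-2.40949959 -1.54189631 -0.24778869] [-673.60746221  -42.05592063  378.85967802]
```

View pics/side0.png

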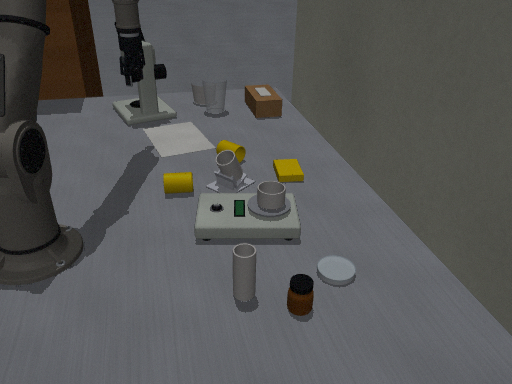

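View pics/top0.png

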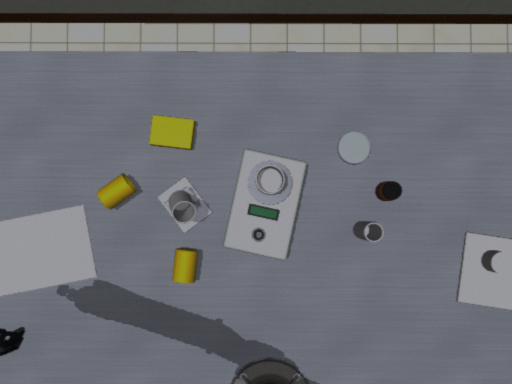

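View pics/wrist0.png

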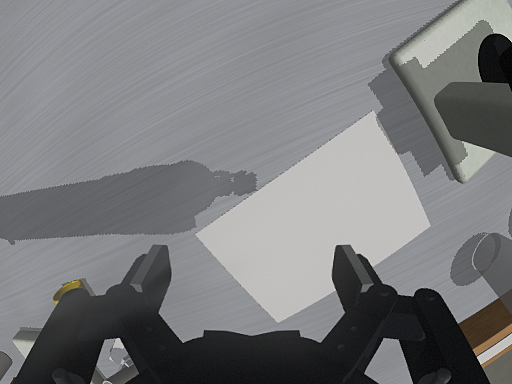

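The side and top pictures show everything. The middle cup is in its cradle at side (230,165) and top (183,205). The balance with the large cup is at side (270,195) and top (270,182), with its key at top (259,235). The small cup is at side (245,270) and top (373,232), with the jar beside it at top (389,191). Two yellow decoys are lying down.

```bash
cat > h.py <<'E'
from bench import env
import cv2,numpy as np
from scipy.spatial.transform import Rotation as R
from scipy.optimize import least_squares
def cam(d):
    return d["fx"],d["cx"],d["cy"],R.from_rotvec(d["rvec"]).as_matrix(),np.array(d["tvec"])
def proj(d,P,fish=False):
    f,cx,cy,M,t=cam(d); p=np.atleast_2d(P)@M.T+t
    if fish:
        r=np.hypot(p[:,0],p[:,1]); th=np.arctan2(r,p[:,2]); k=np.where(r>1e-9,th/np.maximum(r,1e-9),0)
        return np.c_[cx+f*k*p[:,0],cy+f*k*p[:,1]]
    return np.c_[cx+f*p[:,0]/p[:,2],cy+f*p[:,1]/p[:,2]]
def ray(d,uv,fish=False):
    f,cx,cy,M,t=cam(d); u=(uv[0]-cx)/f; v=(uv[1]-cy)/f
    if fish:
        th=np.hypot(u,v); s=np.sin(th)/th if th>1e-9 else 1; r=np.array([u*s,v*s,np.cos(th)])
    else: r=np.array([u,v,1.])
    r=M.T@r; return -M.T@t, r/np.linalg.norm(r)
def onz(d,uv,z,fish=False):
    o,r=ray(d,uv,fish); return o+r*(z-o[2])/r[2]
def tri(rays):
    A=np.zeros((3,3));b=np.zeros(3)
    for o,r in rays:
        Q=np.eye(3)-np.outer(r,r);A+=Q;b+=Q@o
    X=np.linalg.solve(A,b); return X,[np.linalg.norm((np.eye(3)-np.outer(r,r))@(X-o)) for o,r in rays]
def st():
    s=env.sense(); print("t",round(s["clock"],2),"pos",np.round(s["eef_pos"],1),"F",np.round(s["contact_force"],1),"w",round(s["gripper_width"],1)); return s
def save(d,n): cv2.imwrite(f"pics/{n}.png",d["color"][:,:,::-1])
E
python3 - <<'E'
from h import *
import pickle
D={n:env.get_image(n) for n in ["side","top"]}
S={}
for lab in ["cup_large","cup_middle","cup_small","cradle","balance","pan","tare_key","jar","slide_box","petri"]:
    for n in D:
        try: r=env.silhouettes(n,lab)
        except Exception as e: print(lab,n,e); continue
        S[n,lab]=r
        print(lab,n,[(round(x["conf"],2),np.round(x["centre"],1).tolist(),int(x["pixels"].sum())) for x in r[:4]])
pickle.dump((D,S),open("d0.pkl","wb"))
for n in D:
    im=D[n]["color"][:,:,::-1].copy()
    cr=im[120:320,140:340] if n=="side" else im[110:290,90:420]
    k=4 if n=="side" else 2.4
    if n=="side": cr=im[140:245,180:310];k=6
    cv2.imwrite(f"pics/{n}_z.png",cv2.resize(cr,None,fx=k,fy=k,interpolation=cv2.INTER_CUBIC))
st()
E
```

```text
cup_large side [(0.95, [271.1, 194.3], 749)]
cup_large top [(0.68, [273.9, 177.1], 698)]
cup_middle side [(0.85, [229.7, 166.5], 574), (0.82, [232.6, 150.0], 350), (0.67, [175.9, 183.4], 591)]
cup_middle top [(0.76, [186.0, 264.5], 794), (0.75, [180.7, 205.0], 712), (0.71, [116.2, 190.1], 812)]
cup_small side [(0.67, [241.1, 273.5], 1260)]
cup_small top [(0.79, [370.2, 232.5], 530)]
cradle side [(0.74, [225.5, 184.8], 612)]
cradle top [(0.85, [193.4, 199.0], 877), (0.48, [181.4, 206.3], 642)]
balance side [(0.81, [244.7, 216.9], 4061)]
balance top [(0.63, [273.9, 181.6], 727), (0.56, [260.8, 209.6], 5732)]
pan side [(0.6, [241.5, 215.7], 4237), (0.19, [297.8, 295.3], 894)]
pan top [(0.85, [263.3, 208.5], 5857)]
tare_key side []
tare_key top []
jar side [(0.79, [299.7, 296.0], 961), (0.62, [271.4, 195.0], 758)]
jar top [(0.58, [388.9, 189.1], 430)]
slide_box side [(0.92, [289.2, 169.6], 577)]
slide_box top [(0.57, [171.8, 135.0], 1368)]
petri side [(0.79, [335.4, 274.2], 957)]
petri top [(0.94, [354.0, 151.1], 891)]
t 1.25 pos [283.7 612.5 256.3] F [-0.2 -0.3 -0.2] w 85.3
```

View zooms.

View pics/side_z.png

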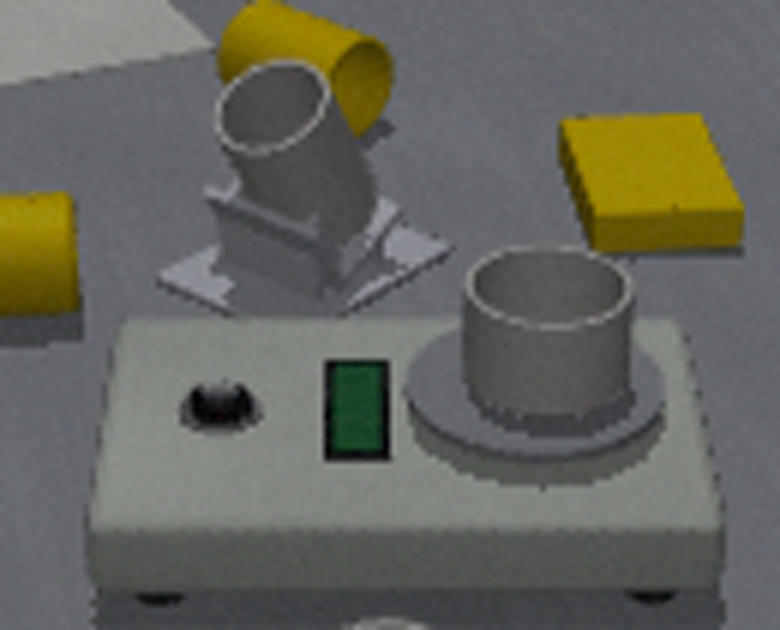

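View pics/top_z.png

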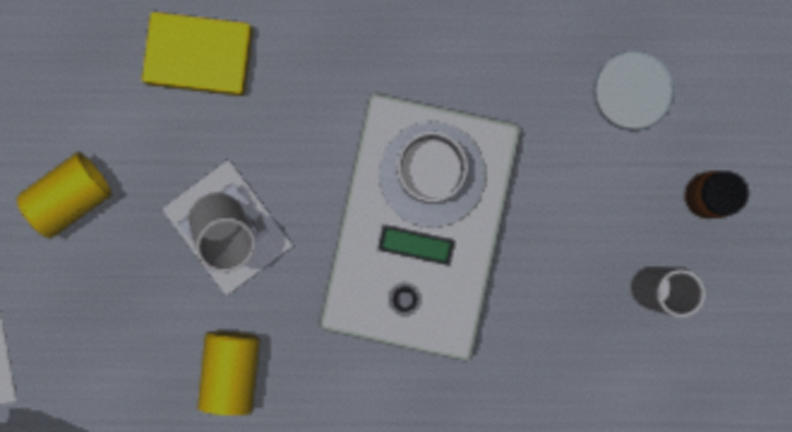

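```bash
python3 - <<'E'
from h import *
import pickle
D,S=pickle.load(open("d0.pkl","rb"))
P={"mid rim":((225.5,157.8),(183.75,211.7)),"large rim":((271.5,188),(270.4,180)),"small rim":((245,250.5),(373.75,232.1)),"key":((216.7,205.8),(258.75,234.2)),"pan":((269.2,204.7),(270,182.5))}
for k,(a,b) in P.items():
    X,e=tri([ray(D["side"],a),ray(D["top"],b)]); print(k,np.round(X,1),np.round(e,1))
# cradle base corners from top zoom, z~0-4
for c in [(228,160),(293,244),(228,294),(163,210)]:
    print("cr",np.round(onz(D["top"],(c[0]/2.4+90,c[1]/2.4+110),5),1))
for c in [(372,94),(521,126),(471,358),(322,327)]:
    print("bal",np.round(onz(D["top"],(c[0]/2.4+90,c[1]/2.4+110),50),1))
for l,z in [("jar",70),("petri",18),("slide_box",28)]:
    print(l,np.round(onz(D["top"],S["top",l][0]["centre"],z),1))
im=D["side"]["color"][230:330,210:370,::-1]
cv2.imwrite("pics/side_z2.png",cv2.resize(im,None,fx=5,fy=5,interpolation=cv2.INTER_CUBIC))
E
```

```text
mid rim [532.4 228.8 104.3] [1.1 1.1]
large rim [616.    2.5 113.2] [1.5 1.5]
small rim [ 482.4 -262.1  124.3] [1.4 1.4]
key [470.8  31.9  57.6] [0.5 0.5]
pan [612.    1.6  61.1] [0.8 0.8]
cr [630.5 242.9   5. ]
cr [530.7 164.6   5. ]
cr [471.1 241.4   5. ]
cr [570.6 319.8   5. ]
bal [703.8  70.5  50. ]
bal [ 667.4 -100.8   50. ]
bal [402.1 -43.5  50. ]
bal [436.7 126.5  50. ]
jar [ 593.9 -319.1   70. ]
petri [ 703.8 -237.9   18. ]
slide_box [746.4 277.4  28. ]
```

View pics/side_z2.png

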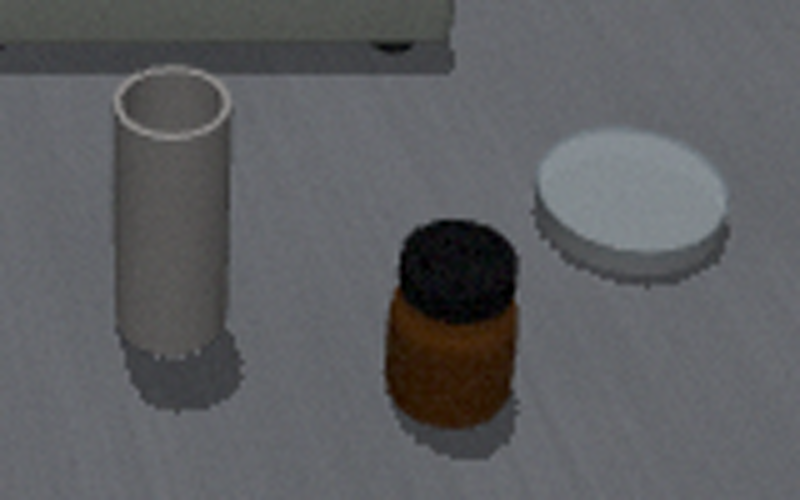

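```bash
cat >> h.py <<'E'
def plan(pos,Rt,n):
    s=env.sense(); R0=np.array(s["orientation"]); d=(np.array(pos)-s["eef_pos"])/10/n
    rv=R.from_matrix(Rt@R0.T).as_rotvec(); print("n",n,"xyz/row cm",np.round(d,3),"twist/row",np.round(rv/n,4),"tot deg",round(np.degrees(np.linalg.norm(rv)),1))
def Rxy(x,y):
    x=np.array(x,float);x/=np.linalg.norm(x);y=np.array(y,float);y-=x*(x@y);y/=np.linalg.norm(y);return np.c_[x,y,np.cross(x,y)]
E
python3 - <<'E'
from h import *
st()
th=np.arctan2(78,100);l=np.radians(28)
a=np.array([-np.sin(l)*np.cos(th),-np.sin(l)*np.sin(th),np.cos(l)])
print(a)
plan(np.array([532.4,228.8,106])+120*a,Rxy(-a,[np.sin(th),-np.cos(th),0]),20)
E
```

```text
t 1.25 pos [283.7 612.5 256.3] F [-0.2 -0.3 -0.2] w 85.3
[-0.37017941 -0.28873994  0.88294759]
n 20 xyz/row cm [ 1.021 -2.092 -0.222] twist/row [ 0.029   0.0033 -0.0999] tot deg 119.3
```

arm_command([
  {"xyz": [1.02, -2.09, -0.22], "twist": [0.029, 0.003, -0.1]},
  {"xyz": [1.02, -2.09, -0.22], "twist": [0.029, 0.003, -0.1]},
  {"xyz": [1.02, -2.09, -0.22], "twist": [0.029, 0.003, -0.1]},
  {"xyz": [1.02, -2.09, -0.22], "twist": [0.029, 0.003, -0.1]},
  {"xyz": [1.02, -2.09, -0.22], "twist": [0.029, 0.003, -0.1]},
  {"xyz": [1.02, -2.09, -0.22], "twist": [0.029, 0.003, -0.1]},
  {"xyz": [1.02, -2.09, -0.22], "twist": [0.029, 0.003, -0.1]},
  {"xyz": [1.02, -2.09, -0.22], "twist": [0.029, 0.003, -0.1]},
  {"xyz": [1.02, -2.09, -0.22], "twist": [0.029, 0.003, -0.1]},
  {"xyz": [1.02, -2.09, -0.22], "twist": [0.029, 0.003, -0.1]},
  {"xyz": [1.02, -2.09, -0.22], "twist": [0.029, 0.003, -0.1]},
  {"xyz": [1.02, -2.09, -0.22], "twist": [0.029, 0.003, -0.1]},
  {"xyz": [1.02, -2.09, -0.22], "twist": [0.029, 0.003, -0.1]},
  {"xyz": [1.02, -2.09, -0.22], "twist": [0.029, 0.003, -0.1]},
  {"xyz": [1.02, -2.09, -0.22], "twist": [0.029, 0.003, -0.1]},
  {"xyz": [1.02, -2.09, -0.22], "twist": [0.029, 0.003, -0.1]},
  {"xyz": [1.02, -2.09, -0.22], "twist": [0.029, 0.003, -0.1]},
  {"xyz": [1.02, -2.09, -0.22], "twist": [0.029, 0.003, -0.1]},
  {"xyz": [1.02, -2.09, -0.22], "twist": [0.029, 0.003, -0.1]},
  {"xyz": [1.02, -2.09, -0.22], "twist": [0.029, 0.003, -0.1]},
], hand=1)

```text
clock: 3.25
eef_pos: [493.0, 180.9, 215.3]
orientation: [[0.405, 0.546, -0.733], [0.273, -0.838, -0.473], [-0.872, -0.009, -0.489]]
contact_force: [-0.5, 0.2, -0.0]
gripper_width: 85.3
```

```bash
python3 - <<'E'
from h import *
import pickle
s=st(); print(np.round(s["q"],2))
d=env.get_image("wrist"); save(d,"w1")
r=env.silhouettes("wrist","cup_middle"); print([(round(x["conf"],2),np.round(x["centre"],1).tolist(),int(x["pixels"].sum())) for x in r])
pickle.dump((d,r),open("w1.pkl","wb"))
E
```

```text
t 3.25 pos [493.  180.9 215.3] F [-0.5  0.2 -0. ] w 85.3
[-0.84  0.1   0.45  2.31 -0.53  0.27 -0.92]
[(0.78, [179.9, 297.6], 1698), (0.56, [136.7, 83.0], 3258), (0.34, [460.3, 241.7], 4835), (0.34, [393.5, 270.5], 13867)]
```

View pics/w1.png

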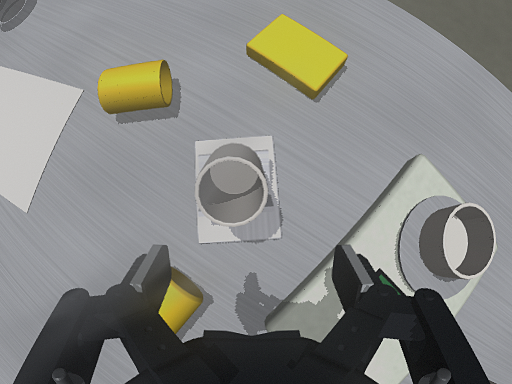

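```bash
python3 - <<'E'
from h import *
import pickle
d,r=pickle.load(open("w1.pkl","rb"))
im=d["color"][:,:,::-1]
a=im[130:250,180:300]; b=im[180:310,380:510]
cv2.imwrite("pics/w1z.png",np.hstack([cv2.resize(a,(480,480),interpolation=cv2.INTER_CUBIC)]))
cv2.imwrite("pics/w1z2.png",cv2.resize(b,(520,520),interpolation=cv2.INTER_CUBIC))
E
```

```text
(no output)
```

View pics/w1z.png

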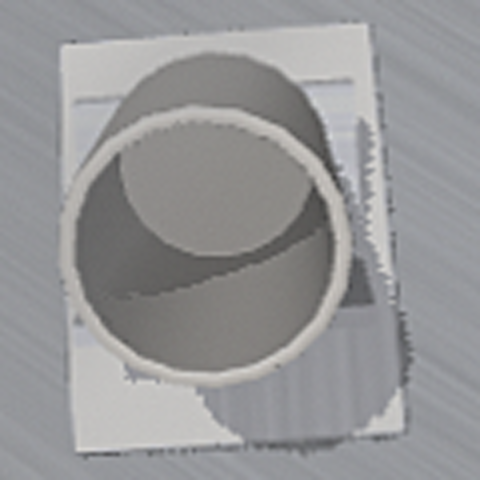

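View pics/w1z2.png

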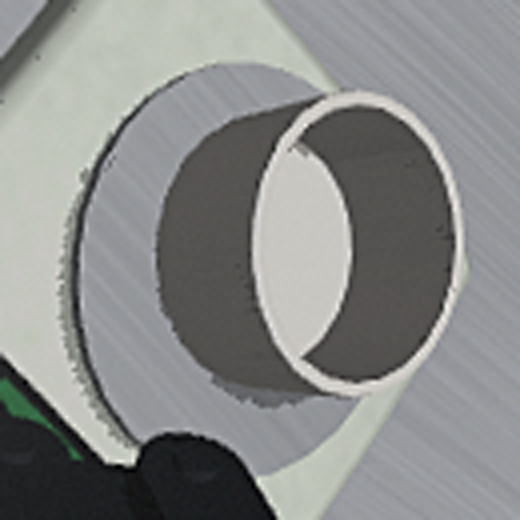

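```bash
cat > fit1.py <<'E'
from h import *
import pickle
d,r=pickle.load(open("w1.pkl","rb")); D,_=pickle.load(open("d0.pkl","rb"))
def circ(c,ax,r,n=180):
    u=np.cross(ax,[1,0.3,0.2]);u/=np.linalg.norm(u);v=np.cross(ax,u);t=np.linspace(0,2*np.pi,n,endpoint=False)[:,None]
    return c+r*(np.cos(t)*u+np.sin(t)*v)
def dist(poly,p):
    # signed distance of p to closed curve
    return cv2.pointPolygonTest(poly.astype(np.float32).reshape(-1,1,2),tuple(map(float,p)),True)
def zz(p,o,k=4): return [(x/k+o[0]-0.4,y/k+o[1]-0.4) for x,y in p]
rim=zz([(61,245),(351,245),(200,103),(210,387)],(180,130)); flo=zz([(119,165),(215,256),(311,190)],(180,130))
srim=[( (x)/6+180-.4,(y)/6+140-.4) for x,y in [(216,118),(331,95),(290,60),(260,154)]]
trim=[(x/2.4+90-.3,y/2.4+110-.3) for x,y in [(196,243),(255,243),(225,219),(225,270)]]
def ax(p): return np.array([np.sin(p[3])*np.cos(p[4]),np.sin(p[3])*np.sin(p[4]),np.cos(p[3])])
def res(p,full=True):
    a=ax(p);c=p[:3];o=[]
    R_=circ(c+88*a,a,32)
    o+=[dist(proj(d,R_,True),q) for q in rim]
    F=proj(d,circ(c+4*a,a,28),True); o+=[dist(F,q) for q in flo]
    if full:
        o+=[dist(proj(D["side"],R_),q)*1.5 for q in srim]+[dist(proj(D["top"],R_),q)*1.5 for q in trim]
    return np.array(o)
if __name__=="__main__":
    p0=[565,254,30,np.radians(28),np.radians(218)]
    for full in (True,False):
        f=least_squares(res,p0,args=(full,),diff_step=1e-4,x_scale=[10,10,10,.1,.1]); p=f.x
        print(full,"foot",np.round(p[:3],1),"lean",np.round(np.degrees(p[3:]),1),"rim",np.round(p[:3]+88*ax(p),1),"res",np.round(f.fun,1))
    X,e=tri([ray(d,(469.6,240.8),True),ray(D["top"],(270.4,180)),ray(D["side"],(271.5,188))]);print("large rim",X.round(1),np.round(e,1))
    X,e=tri([ray(d,(469.6,240.8),True),ray(D["top"],(270.4,180))]);print("large rim w/top",X.round(1),np.round(e,1))
    print("onz116",onz(d,(469.6,240.8),116,True).round(1),onz(D["top"],(270.4,180),116).round(1),onz(D["side"],(271.5,188),116).round(1))
E
python3 fit1.py
```

```text
True foot [566.6 253.2  28.5] lean [ 28.4 216.4] rim [532.9 228.4 105.9] res [ 1.2  0.3 -0.6  0.3 -0.1 -0.2  0.2 -0.1  0.5  0.2  0.3 -0.3  0.2  1.8
  0.1]
False foot [566.6 253.7  25.7] lean [ 27.9 217.3] rim [533.9 228.7 103.5] res [ 0.4  0.4 -0.3 -0.4 -0.1  0.1 -0.1]
large rim [617.1   3.5 112.6] [2.  2.6 0.8]
large rim w/top [616.5   3.9 113.4] [2.2 2.2]
onz116 [617.3   6.9 116. ] [614.4   2.9 116. ] [616.1  -2.4 116. ]
```

```bash
python3 - <<'E'
from h import *
st()
th=np.radians(216.8);l=np.radians(28)
a=np.array([np.sin(l)*np.cos(th),np.sin(l)*np.sin(th),np.cos(l)])
plan(np.array([533,228.5,105.7])+50*a,Rxy(-a,[-np.sin(th),np.cos(th),0]),12)
E
```

```text
t 3.35 pos [493.2 179.2 214.9] F [-0.9 -0.   0.4] w 85.5
n 12 xyz/row cm [ 0.175  0.294 -0.542] twist/row [-0.0015  0.001   0.0055] tot deg 4.0
```

arm_command([
  {"xyz": [0.18, 0.3, -0.54], "twist": [-0.002, 0.001, 0.006]},
  {"xyz": [0.18, 0.3, -0.54], "twist": [-0.002, 0.001, 0.006]},
  {"xyz": [0.18, 0.3, -0.54], "twist": [-0.002, 0.001, 0.006]},
  {"xyz": [0.18, 0.3, -0.54], "twist": [-0.002, 0.001, 0.006]},
  {"xyz": [0.18, 0.3, -0.54], "twist": [-0.002, 0.001, 0.006]},
  {"xyz": [0.18, 0.3, -0.54], "twist": [-0.002, 0.001, 0.006]},
  {"xyz": [0.18, 0.3, -0.54], "twist": [-0.002, 0.001, 0.006]},
  {"xyz": [0.18, 0.3, -0.54], "twist": [-0.002, 0.001, 0.006]},
  {"xyz": [0.18, 0.3, -0.54], "twist": [-0.002, 0.001, 0.006]},
  {"xyz": [0.18, 0.3, -0.54], "twist": [-0.002, 0.001, 0.006]},
  {"xyz": [0.18, 0.3, -0.54], "twist": [-0.002, 0.001, 0.006]},
  {"xyz": [0.18, 0.3, -0.54], "twist": [-0.002, 0.001, 0.006]},
  {"xyz": [0, 0, 0], "twist": [0, 0, 0]},
])

```text
clock: 4.65
eef_pos: [514.4, 227.6, 150.8]
orientation: [[0.369, 0.629, -0.685], [0.292, -0.778, -0.557], [-0.883, 0.005, -0.47]]
contact_force: [-1.0, -0.1, 0.5]
gripper_width: 85.1
```

```bash
python3 - <<'E'
from h import *
import pickle
s=st(); print(np.round(s["q"],2))
d=env.get_image("wrist"); pickle.dump((d,0),open("w2.pkl","wb"))
save(d,"w2")
th=np.radians(216.8);l=np.radians(28)
a=np.array([np.sin(l)*np.cos(th),np.sin(l)*np.sin(th),np.cos(l)])
from fit1 import circ
im=d["color"][:,:,::-1].copy(); rim=np.array([533,228.5,105.7])
cv2.polylines(im,[np.round(proj(d,circ(rim,a,32),True)*8).astype(np.int32)],True,(0,0,255),1,cv2.LINE_AA,3)
cv2.imwrite("pics/w2o.png",cv2.resize(im,(768,576)))
plan(rim-11*a,Rxy(-a,[-np.sin(th),np.cos(th),0]),14)
Rm=np.array(s["orientation"]); print("in tool, rim:",np.round(Rm.T@(rim-s["eef_pos"]),1))
E
```

```text
t 4.65 pos [514.4 227.6 150.8] F [-1.  -0.1  0.5] w 85.1
[-0.64  0.29  0.18  2.26 -0.91  0.18 -0.5 ]
n 14 xyz/row cm [ 0.162  0.03  -0.393] twist/row [ 0.0002  0.0003 -0.0026] tot deg 2.1
in tool, rim: [46.9 10.7  7.9]
```

View pics/w2o.png

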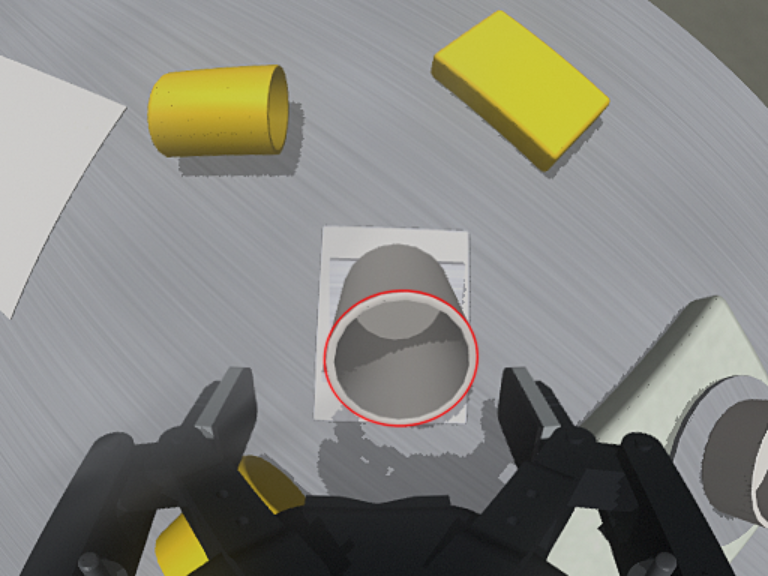

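arm_command([
  {"xyz": [0.0, -0.3, 0.0], "twist": [0, 0, -0.01]},
  {"xyz": [0.0, -0.4, 0.0], "twist": [0, 0, -0.01]},
  {"xyz": [0.0, -0.4, 0.0], "twist": [0, 0, -0.01]},
  {"xyz": [0, 0, 0], "twist": [0, 0, 0]},
  {"xyz": [0, 0, 0], "twist": [0, 0, 0]},
])

```text
clock: 5.2
eef_pos: [514.4, 215.2, 152.2]
orientation: [[0.379, 0.603, -0.702], [0.28, -0.798, -0.533], [-0.882, 0.006, -0.472]]
contact_force: [-0.3, 0.8, 0.1]
gripper_width: 85.3
```

```bash
cat > tgt.py <<'E'
from h import *
th=np.radians(216.8);l=np.radians(28)
a=np.array([np.sin(l)*np.cos(th),np.sin(l)*np.sin(th),np.cos(l)])
rim=np.array([533,228.5,105.7]); RT=Rxy(-a,[-np.sin(th),np.cos(th),0])
def show():
    s=st(); Rm=np.array(s["orientation"]); print("q",np.round(s["q"],2)); print("in tool, rim:",np.round(Rm.T@(rim-s["eef_pos"]),1),"axis",np.round(Rm.T@a,3))
E
python3 - <<'E'
from tgt import *
show(); plan(rim-11*a,RT,12)
E
```

```text
t 5.2 pos [514.4 215.2 152.2] F [-0.3  0.8  0.1] w 85.3
q [-0.66  0.28  0.22  2.27 -0.94  0.18 -0.49]
in tool, rim: [51.7  0.4  1.8] axis [-1.     0.003 -0.003]
n 12 xyz/row cm [ 0.19   0.136 -0.468] twist/row [ 0.0002  0.0005 -0.0004] tot deg 0.4
```

arm_command([
  {"xyz": [0.19, 0.13, -0.47], "twist": [0, 0, 0]},
  {"xyz": [0.19, 0.13, -0.47], "twist": [0, 0, 0]},
  {"xyz": [0.19, 0.13, -0.47], "twist": [0, 0, 0]},
  {"xyz": [0.19, 0.13, -0.47], "twist": [0, 0, 0]},
  {"xyz": [0.19, 0.13, -0.47], "twist": [0, 0, 0]},
  {"xyz": [0.19, 0.13, -0.47], "twist": [0, 0, 0]},
  {"xyz": [0, 0, 0], "twist": [0, 0, 0]},
])

```text
clock: 5.9
eef_pos: [526.7, 223.8, 124.1]
orientation: [[0.381, 0.603, -0.701], [0.282, -0.798, -0.533], [-0.881, 0.006, -0.474]]
contact_force: [-0.2, 0.5, 0.7]
gripper_width: 85.6
```

```bash
python3 - <<'E'
from tgt import *
show(); plan(rim-11*a,RT,6)
E
```

```text
t 5.9 pos [526.7 223.8 124.1] F [-0.2  0.5  0.7] w 85.6
q [-0.68  0.36  0.25  2.26 -1.36  0.17 -0.08]
in tool, rim: [19.9 -0.1  1.8] axis [-1.     0.003 -0.005]
n 6 xyz/row cm [ 0.174  0.13  -0.468] twist/row [ 0.0003  0.0013 -0.0008] tot deg 0.5
```

```bash
python3 - <<'E'
from tgt import *
l2=np.radians(18)
a2=np.array([np.sin(l2)*np.cos(th),np.sin(l2)*np.sin(th),np.cos(l2)])
R2=Rxy(-a2,[-np.sin(th),np.cos(th),0])
plan(rim+9*a+6*a2,R2,5)
plan(rim-16*a+6*a2,R2,8)
E
```

```text
n 5 xyz/row cm [ 0.029  0.021 -0.095] twist/row [-0.0206  0.0294 -0.0011] tot deg 10.3
n 8 xyz/row cm [ 0.135  0.101 -0.335] twist/row [-0.0129  0.0184 -0.0007] tot deg 10.3
```

arm_command([
  {"xyz": [0.03, 0.02, -0.1], "twist": [-0.021, 0.029, -0.001]},
  {"xyz": [0.03, 0.02, -0.1], "twist": [-0.021, 0.029, -0.001]},
  {"xyz": [0.03, 0.02, -0.1], "twist": [-0.021, 0.029, -0.001]},
  {"xyz": [0.03, 0.02, -0.1], "twist": [-0.021, 0.029, -0.001]},
  {"xyz": [0.03, 0.02, -0.1], "twist": [-0.021, 0.029, -0.001]},
  {"xyz": [0, 0, 0], "twist": [0, 0, 0]},
])

```text
clock: 6.5
eef_pos: [527.4, 223.1, 120.0]
orientation: [[0.243, 0.597, -0.764], [0.177, -0.802, -0.57], [-0.954, 0.004, -0.301]]
contact_force: [-0.6, 0.8, 0.3]
gripper_width: 85.3
```

```bash
python3 - <<'E'
from tgt import *
show()
l2=np.radians(18)
a2=np.array([np.sin(l2)*np.cos(th),np.sin(l2)*np.sin(th),np.cos(l2)])
R2=Rxy(-a2,[-np.sin(th),np.cos(th),0])
plan(rim-16*a+6*a2,R2,7)
E
```

```text
t 6.5 pos [527.4 223.1 120. ] F [-0.6  0.8  0.3] w 85.3
q [-1.04  0.47  0.69  2.16 -0.9   0.45 -0.59]
in tool, rim: [15.9 -1.1 -3.1] axis [-0.983  0.004  0.182]
n 7 xyz/row cm [ 0.145  0.126 -0.324] twist/row [ 0.0012 -0.0007  0.0004] tot deg 0.6
```

arm_command([
  {"xyz": [0.15, 0.12, -0.32], "twist": [0, 0, 0]},
  {"xyz": [0.15, 0.12, -0.32], "twist": [0, 0, 0]},
  {"xyz": [0.15, 0.12, -0.32], "twist": [0, 0, 0]},
  {"xyz": [0.15, 0.12, -0.32], "twist": [0, 0, 0]},
  {"xyz": [0.15, 0.12, -0.32], "twist": [0, 0, 0]},
  {"xyz": [0.15, 0.12, -0.32], "twist": [0, 0, 0]},
  {"xyz": [0.15, 0.12, -0.32], "twist": [0, 0, 0]},
  {"xyz": [0, 0, 0], "twist": [0, 0, 0]},
])

```text
clock: 7.3
eef_pos: [537.9, 230.9, 95.2]
orientation: [[0.244, 0.595, -0.766], [0.178, -0.803, -0.568], [-0.953, 0.002, -0.302]]
contact_force: [-1.1, 0.2, -0.1]
gripper_width: 85.4
```

```bash
python3 - <<'E'
from tgt import *
show()
d=env.get_image("wrist"); save(d,"w3"); d=env.get_image("side"); cv2.imwrite("pics/s3.png",cv2.resize(d["color"][120:220,180:310,::-1],None,fx=5,fy=5))
E
```

```text
t 7.3 pos [537.9 230.9  95.2] F [-1.1  0.2 -0.1] w 85.4
q [-0.97  0.52  0.61  2.14 -0.97  0.41 -0.53]
in tool, rim: [-11.6  -1.    1.9] axis [-0.983  0.004  0.181]
```

View pics/w3.png

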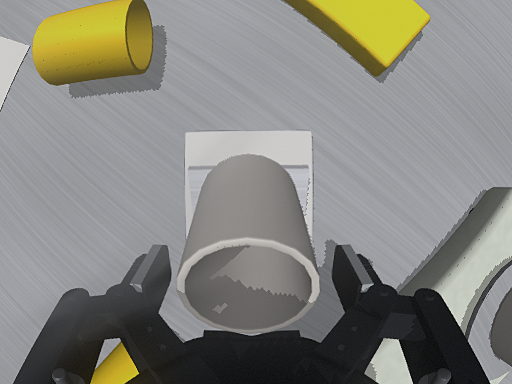

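View pics/s3.png

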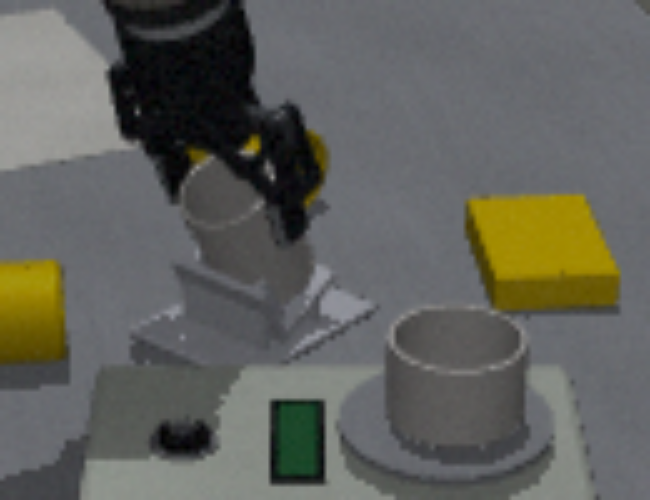

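The fingers straddle the cup. The rim sits between them at wrist (248,285) and the tip is clear of the cradle in the side view, so I'm closing.

arm_command([
  {"xyz": [0, 0, 0], "twist": [0, 0, 0]},
  {"xyz": [0, 0, 0], "twist": [0, 0, 0]},
  {"xyz": [0, 0, 0], "twist": [0, 0, 0]},
  {"xyz": [0, 0, 0], "twist": [0, 0, 0]},
  {"xyz": [0, 0, 0], "twist": [0, 0, 0]},
  {"xyz": [0, 0, 0], "twist": [0, 0, 0]},
], hand=0)

```text
clock: 8.0
eef_pos: [536.7, 230.6, 95.9]
orientation: [[0.242, 0.596, -0.766], [0.179, -0.803, -0.568], [-0.954, 0.001, -0.301]]
contact_force: [0.1, 1.5, -0.4]
gripper_width: 63.8
```

```bash
python3 - <<'E'
from tgt import *
show()
s=env.sense(); plan(np.array(s["eef_pos"])+55*a,np.array(s["orientation"]),14)
d=env.get_image("wrist"); save(d,"w4")
E
```

```text
t 8.0 pos [536.7 230.6  95.9] F [ 0.1  1.5 -0.4] w 63.8
q [-0.97  0.52  0.61  2.15 -0.97  0.41 -0.53]
in tool, rim: [-10.6  -0.5   1.1] axis [-0.983  0.002  0.182]
n 14 xyz/row cm [-0.148 -0.11   0.347] twist/row [0. 0. 0.] tot deg 0.0
```

View pics/w4.png

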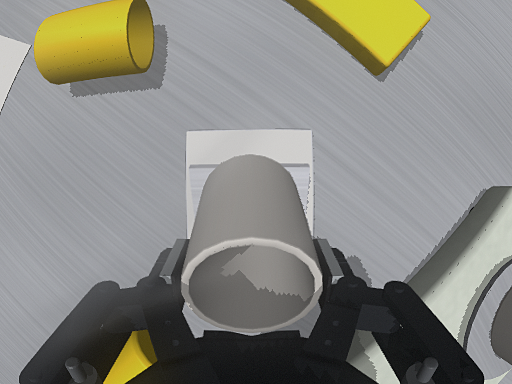

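arm_command([
  {"xyz": [-0.15, -0.11, 0.35], "twist": [0, 0, 0]},
  {"xyz": [-0.15, -0.11, 0.35], "twist": [0, 0, 0]},
  {"xyz": [-0.15, -0.11, 0.35], "twist": [0, 0, 0]},
  {"xyz": [-0.15, -0.11, 0.35], "twist": [0, 0, 0]},
  {"xyz": [-0.15, -0.11, 0.35], "twist": [0, 0, 0]},
  {"xyz": [-0.15, -0.11, 0.35], "twist": [0, 0, 0]},
  {"xyz": [-0.15, -0.11, 0.35], "twist": [0, 0, 0]},
  {"xyz": [-0.15, -0.11, 0.35], "twist": [0, 0, 0]},
  {"xyz": [-0.15, -0.11, 0.35], "twist": [0, 0, 0]},
  {"xyz": [-0.15, -0.11, 0.35], "twist": [0, 0, 0]},
  {"xyz": [-0.15, -0.11, 0.35], "twist": [0, 0, 0]},
  {"xyz": [-0.15, -0.11, 0.35], "twist": [0, 0, 0]},
  {"xyz": [-0.15, -0.11, 0.35], "twist": [0, 0, 0]},
  {"xyz": [-0.15, -0.11, 0.35], "twist": [0, 0, 0]},
  {"xyz": [0, 0, 0], "twist": [0, 0, 0]},
])

```text
clock: 9.55
eef_pos: [513.5, 213.6, 149.5]
orientation: [[0.242, 0.595, -0.766], [0.179, -0.803, -0.568], [-0.954, 0.0, -0.301]]
contact_force: [-0.1, 0.8, -2.2]
gripper_width: 64.0
```

```bash
python3 - <<'E'
from tgt import *
show()
E
```

```text
t 9.55 pos [513.5 213.6 149.5] F [-0.1  0.8 -2.2] w 64.0
q [-1.12  0.4   0.78  2.18 -0.8   0.49 -0.66]
in tool, rim: [ 49.1  -0.4 -10.2] axis [-0.983  0.002  0.182]
```

```bash
cat >> tgt.py <<'E'
rt=np.array([-10.6,-0.5,1.1]); at=np.array([-0.983,.002,.182]); at/=np.linalg.norm(at)
def upr():
    s=env.sense(); Rm=np.array(s["orientation"]); aw=Rm@at
    k=np.cross(aw,[0,0,1]); n=np.linalg.norm(k); Rn=R.from_rotvec(k/n*np.arcsin(n)).as_matrix()@Rm if n>1e-9 else Rm
    return s,Rn
E
python3 - <<'E'
from tgt import *
s,Rn=upr()
print(Rn.round(3))
p=np.array(s["eef_pos"])+[0,0,80]
plan(p,Rn,10)
tg=np.array([616,3,245])-Rn@rt; print(tg, (tg-p)/10)
E
```

```text
[[-0.145  0.596 -0.79 ]
 [-0.11  -0.803 -0.586]
 [-0.983  0.002  0.182]]
n 10 xyz/row cm [0.  0.  0.8] twist/row [-0.0293  0.0392  0.    ] tot deg 28.0
[615.62952418   2.07598301 234.37790321] [ 10.21360186 -21.15053138   0.49252347]
```

arm_command([
  {"xyz": [0, 0, 0.8], "twist": [-0.029, 0.039, 0]},
  {"xyz": [0, 0, 0.8], "twist": [-0.029, 0.039, 0]},
  {"xyz": [0, 0, 0.8], "twist": [-0.029, 0.039, 0]},
  {"xyz": [0, 0, 0.8], "twist": [-0.029, 0.039, 0]},
  {"xyz": [0, 0, 0.8], "twist": [-0.029, 0.039, 0]},
  {"xyz": [0, 0, 0.8], "twist": [-0.029, 0.039, 0]},
  {"xyz": [0, 0, 0.8], "twist": [-0.029, 0.039, 0]},
  {"xyz": [0, 0, 0.8], "twist": [-0.029, 0.039, 0]},
  {"xyz": [0, 0, 0.8], "twist": [-0.029, 0.039, 0]},
  {"xyz": [0, 0, 0.8], "twist": [-0.029, 0.039, 0]},
])

```text
clock: 10.55
eef_pos: [510.8, 213.5, 231.4]
orientation: [[-0.16, 0.595, -0.788], [-0.121, -0.804, -0.583], [-0.98, 0.002, 0.2]]
contact_force: [0.1, 0.3, -2.0]
gripper_width: 63.7
```

arm_command([
  {"xyz": [0.85, -1.7, 0.04], "twist": [0, 0, 0]},
  {"xyz": [0.85, -1.7, 0.04], "twist": [0, 0, 0]},
  {"xyz": [0.85, -1.7, 0.04], "twist": [0, 0, 0]},
  {"xyz": [0.85, -1.7, 0.04], "twist": [0, 0, 0]},
  {"xyz": [0.85, -1.7, 0.04], "twist": [0, 0, 0]},
  {"xyz": [0.85, -1.7, 0.04], "twist": [0, 0, 0]},
  {"xyz": [0.85, -1.7, 0.04], "twist": [0, 0, 0]},
  {"xyz": [0.85, -1.7, 0.04], "twist": [0, 0, 0]},
  {"xyz": [0.85, -1.7, 0.04], "twist": [0, 0, 0]},
  {"xyz": [0.8, -1.7, 0.04], "twist": [0, 0, 0]},
  {"xyz": [0.8, -1.6, 0.04], "twist": [0, 0, 0]},
  {"xyz": [0.4, -0.8, 0.04], "twist": [0, 0, 0]},
  {"xyz": [0, 0, 0], "twist": [0, 0, 0]},
])

```text
clock: 11.85
eef_pos: [612.7, 18.2, 233.3]
orientation: [[-0.157, 0.603, -0.782], [-0.121, -0.798, -0.591], [-0.98, 0.002, 0.198]]
contact_force: [0.3, -0.0, -2.3]
gripper_width: 63.7
```

```bash
python3 - <<'E'
from tgt import *
import pickle
show(); s,Rn=upr()
print("axis now",(np.array(s["orientation"])@at).round(3)); plan(np.array([616,3,245])-Rn@rt,Rn,5)
D={n:env.get_image(n) for n in ["wrist","side","top"]}; pickle.dump(D,open("d5.pkl","wb"))
save(D["wrist"],"w5")
cv2.imwrite("pics/s5.png",cv2.resize(D["side"]["color"][100:230,200:340,::-1],None,fx=5,fy=4.6))
cv2.imwrite("pics/t5.png",cv2.resize(D["top"]["color"][120:260,190:330,::-1],None,fx=4,fy=4))
E
```

```text
t 11.85 pos [612.7  18.2 233.3] F [ 0.3 -0.  -2.3] w 63.7
q [-0.8   0.66  0.96  1.66 -0.42  1.25 -0.67]
in tool, rim: [ 112.  -216.1  -87.1] axis [-0.772 -0.     0.635]
axis now [0.013 0.01  1.   ]
n 5 xyz/row cm [ 0.059 -0.323  0.022] twist/row [ 0.002  -0.0026 -0.    ] tot deg 0.9
```

View pics/w5.png

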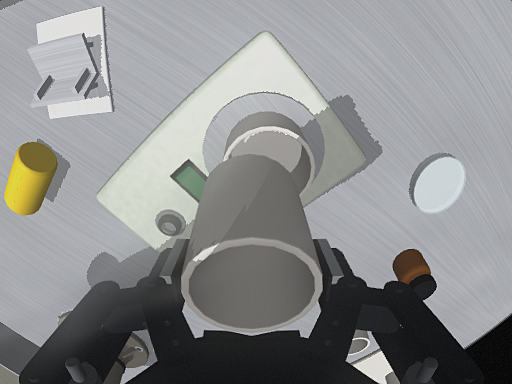

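View pics/s5.png

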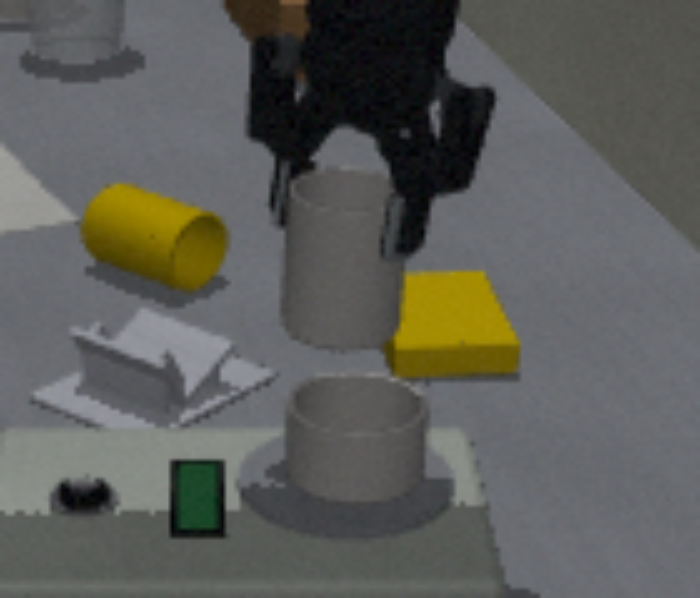

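View pics/t5.png

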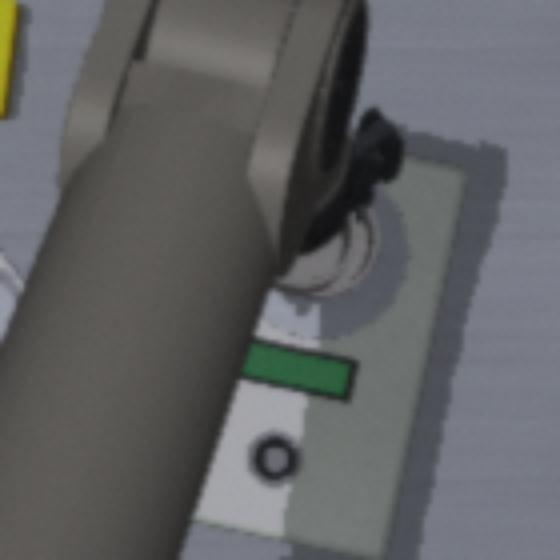

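```bash
python3 - <<'E'
from tgt import *
import pickle
D=pickle.load(open("d5.pkl","rb"))
cv2.imwrite("pics/w5z.png",cv2.resize(D["wrist"]["color"][100:200,180:330,::-1],None,fx=5,fy=5,interpolation=cv2.INTER_CUBIC))
cv2.imwrite("pics/w5y.png",cv2.resize(D["wrist"]["color"][220:345,170:340,::-1],None,fx=4,fy=4,interpolation=cv2.INTER_CUBIC))
cv2.imwrite("pics/s5z.png",cv2.resize(D["side"]["color"][130:215,250:295,::-1],None,fx=7,fy=7,interpolation=cv2.INTER_CUBIC))
E
```

```text
(no output)
```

View pics/w5z.png

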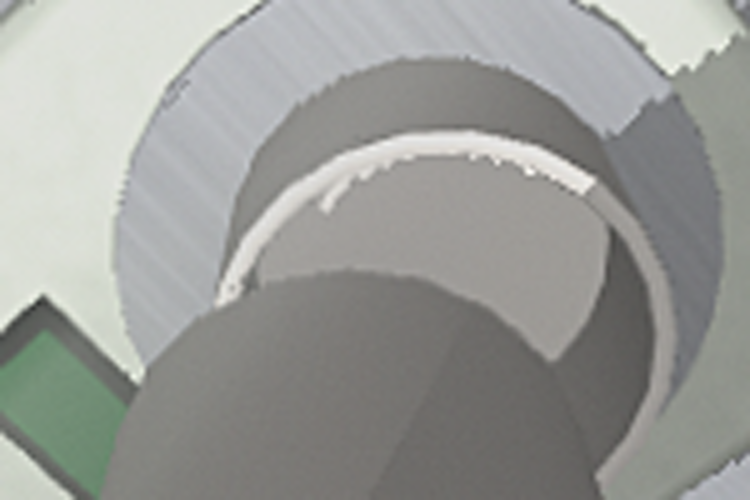

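View pics/w5y.png

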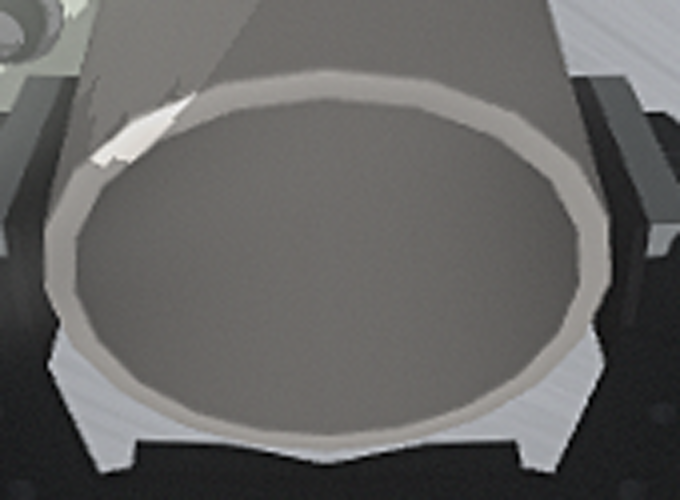

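View pics/s5z.png

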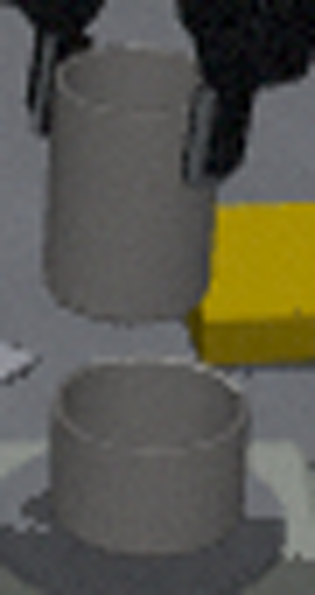

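```bash
cat > fit2.py <<'E'
from tgt import *
from fit1 import circ,dist
def hull(d,p,circs,fish):
    a=axv(p); pts=np.vstack([proj(d,circ(np.array(p[:3])+h*a,a,r),fish) for r,h in circs])
    return cv2.convexHull(pts.astype(np.float32))[:,0]
def axv(p):
    v=np.array([p[3],p[4],1.]); return v/np.linalg.norm(v)
MID=[(29,0),(32,4),(32,88)]; LAR=[(38.5,0),(38.5,50)]; SML=[(22.5,0),(25.5,4),(25.5,126)]
def zz(p,o,k): return [(x/k+o[0]-0.4,y/k+o[1]-0.4) for x,y in p]
def fit(obs,p0,free,sig=1.0,prior=None):
    """obs: list (img,fish,circs,points,weight)"""
    p0=np.array(p0,float)
    def f(x):
        p=p0.copy();p[free]=x;o=[]
        for d,fi,cs,pts,w in obs:
            H=hull(d,p,cs,fi); o+=[w*dist(H,q) for q in pts]
        return np.array(o)
    r=least_squares(f,p0[free],diff_step=1e-4,x_scale=[10 if i<3 else .1 for i in free])
    p=p0.copy();p[free]=r.x;return p,f(r.x)
E
cat > f5.py <<'E'
from fit2 import *
import pickle
D=pickle.load(open("d5.pkl","rb"));w,s=D["wrist"],D["side"]
wl=zz([(218,300),(340,155),(450,130),(675,350),(655,420)],(180,100),5)
wh=zz([(43,265),(610,265),(325,70),(325,450)],(170,220),4)
wf=zz([(350,268),(180,340),(540,350),(100,490)],(180,100),5)
sl=zz([(50,410),(247,410),(150,360),(150,553),(50,490)],(250,130),7)
sh=zz([(44,250),(57,100),(125,322),(212,260),(140,45)],(250,130),7)
L0=[616,3,66,0,0]; M0=[616,16,150,0,0]
for nm,obs in [("both",[(w,True,LAR[1:],wl,1),(s,False,LAR,sl,2)]),("w",[(w,True,LAR[1:],wl,1)]),("s",[(s,False,LAR,sl,1)])]:
    p,r=fit(obs,L0,[0,1]); print("L",nm,p[:3].round(1),r.round(1))
p,r=fit([(w,True,LAR[1:],wl,1),(s,False,LAR,sl,2)],L0,[0,1,2]); print("L xyz",p[:3].round(1),r.round(1))
for nm,obs,fr in [("both",[(w,True,MID[2:],wh,1),(w,True,MID,wf,1),(s,False,MID,sh,2)],[0,1,2,3,4]),("w",[(w,True,MID[2:],wh,1),(w,True,MID,wf,1)],[0,1,2,3,4]),("s",[(s,False,MID,sh,1)],[0,1,2])]:
    p,r=fit(obs,M0,fr); print("M",nm,p.round(3),r.round(1), "rim",(p[:3]+88*axv(p)).round(1))
sn=env.sense(); Rm=np.array(sn["orientation"]); print("pred rim",(np.array(sn["eef_pos"])+Rm@rt).round(1),"ax",(Rm@at).round(3))
E
python3 f5.py
```

```text
L both [618.1   4.4  66. ] [ 1.9 -0.3 -1.1 -0.4  0.5 -1.1  1.7  2.4  2.7 -0.5]
L w [619.1   4.3  66. ] [ 1.3  0.2 -0.3  0.5  1. ]
L s [616.9   5.7  66. ] [0.  0.3 1.3 1.1 0.3]
L xyz [618.1   4.3  65.6] [ 1.8 -0.2 -1.1 -0.4  0.4 -1.1  1.7  2.1  2.9 -0.5]
M both [ 6.11130e+02  1.76090e+01  1.56314e+02  2.40000e-02 -4.00000e-03] [ 0.8  0.7  0.1  0.6 -0.6  1.3 -1.  -0.3 -1.5  0.   1.9  1.5 -0.7] rim [613.2  17.3 244.3]
M w [612.294  16.99  155.375   0.     -0.   ] [ 0.6 -0.4 -1.1 -0.7  0.4  1.   0.9 -1.5] rim [612.3  17.  243.4]
M s [616.939  39.454 147.449   0.      0.   ] [-0.6  0.7 -0.1  0.1 -0.1] rim [616.9  39.5 235.4]
pred rim [612.8  21.5 243.7] ax [0.014 0.009 1.   ]
```

arm_command([
  {"xyz": [0.1, -0.25, -0.3], "twist": [0.002, -0.003, 0]},
  {"xyz": [0.1, -0.25, -0.4], "twist": [0.002, -0.003, 0]},
  {"xyz": [0.1, -0.25, -0.5], "twist": [0.002, -0.003, 0]},
  {"xyz": [0.1, -0.25, -0.5], "twist": [0.002, -0.003, 0]},
  {"xyz": [0.1, -0.25, -0.5], "twist": [0.002, -0.003, 0]},
  {"xyz": [0, 0, -0.5], "twist": [0, 0, 0]},
  {"xyz": [0, 0, -0.5], "twist": [0, 0, 0]},
  {"xyz": [0, 0, 0], "twist": [0, 0, 0]},
])

```text
clock: 12.8
eef_pos: [616.7, 10.4, 197.1]
orientation: [[-0.143, 0.609, -0.781], [-0.109, -0.794, -0.599], [-0.984, -0.0, 0.18]]
contact_force: [0.4, 0.1, -1.4]
gripper_width: 63.6
```

```bash
python3 - <<'E'
from tgt import *
import pickle
s=st(); Rm=np.array(s["orientation"])
rm=np.array(s["eef_pos"])+Rm@rt; ax=Rm@at
print("rim",rm.round(1),"ax",ax.round(3),"foot",(rm-88*ax).round(1))
D={n:env.get_image(n) for n in ["wrist","side"]}; pickle.dump(D,open("d6.pkl","wb"))
cv2.imwrite("pics/s6.png",cv2.resize(D["side"]["color"][130:215,240:310,::-1],None,fx=7,fy=7,interpolation=cv2.INTER_CUBIC))
cv2.imwrite("pics/w6.png",cv2.resize(D["wrist"]["color"][90:240,150:340,::-1],None,fx=4,fy=4,interpolation=cv2.INTER_CUBIC))
E
```

```text
t 12.8 pos [616.7  10.4 197.1] F [ 0.4  0.1 -1.4] w 63.6
rim [617.   11.2 207.7] ax [-0.001 -0.003  1.   ] foot [617.1  11.5 119.7]
```

View pics/s6.png

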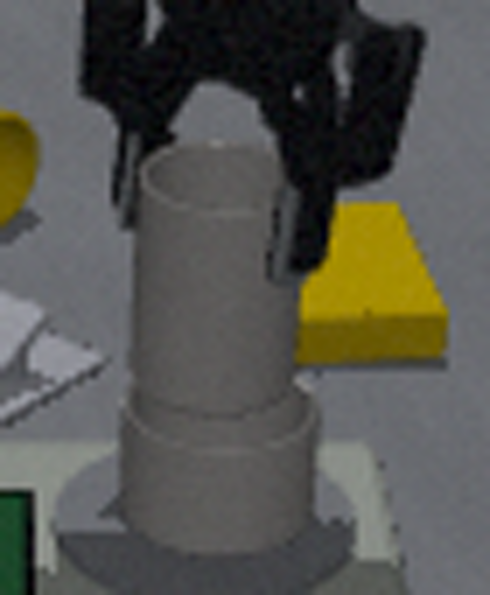

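View pics/w6.png

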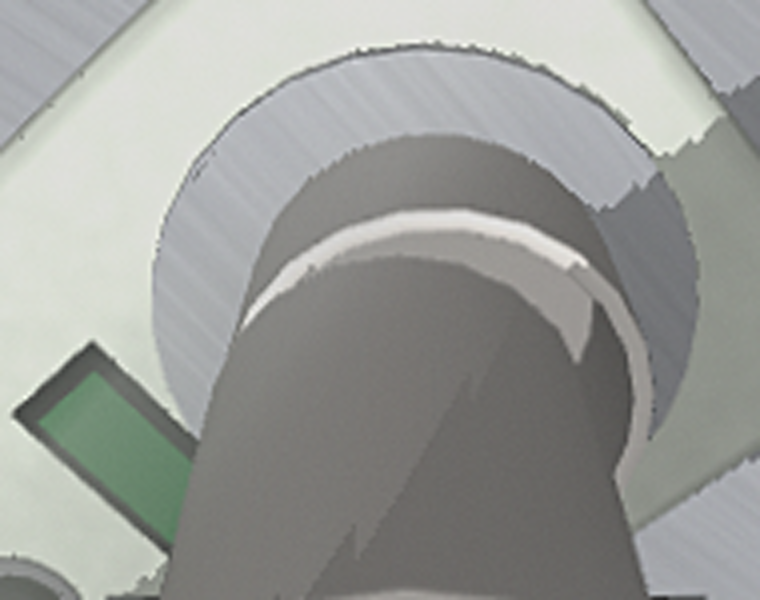

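```bash
cat > f6.py <<'E'
from fit2 import *
import pickle
D=pickle.load(open("d6.pkl","rb"));w,s=D["wrist"],D["side"]
wl=zz([(440,208),(330,245),(570,250),(650,400),(640,450)],(150,90),4)
wf=zz([(395,256),(480,275),(300,290),(215,400),(180,540),(615,480),(640,570)],(150,90),4)
sl=zz([(121,430),(318,430),(215,551),(121,500),(316,500)],(240,130),7)
sh=zz([(132,350),(134,250),(300,350),(220,145),(215,413)],(240,130),7)
p,r=fit([(w,True,LAR[1:],wl,1),(s,False,LAR,sl,1)],[617,4.5,66,0,0],[0,1]); print("L",p[:3].round(1),r.round(1))
p,r=fit([(w,True,LAR[1:],wl,1)],[617,4.5,66,0,0],[0,1]); print("L w",p[:3].round(1),r.round(1))
p,r=fit([(w,True,MID,wf,1),(s,False,MID,sh,1)],[617,11.5,119.7,-.001,-.003],[0,1]); print("M",p.round(3),r.round(1))
p,r=fit([(w,True,MID,wf,1)],[617,11.5,119.7,-.001,-.003],[0,1]); print("M w",p.round(3),r.round(1))
p,r=fit([(w,True,MID,wf,1),(s,False,MID,sh,1)],[617,11.5,119.7,-.001,-.003],[0,1,2,3,4]); print("M",p.round(3),r.round(1))
E
python3 f6.py
```

```text
L [618.4   4.5  66. ] [-1.1  2.1 -0.8  0.2  0.9 -0.4  0.6  1.5 -0.1  0.3]
L w [618.5   4.4  66. ] [-1.1  2.  -0.7  0.4  1.1]
M [ 6.1653e+02  9.3700e+00  1.1970e+02 -1.0000e-03 -3.0000e-03] [-0.8  0.6  0.7 -0.6  0.1 -0.2 -0.3 -0.4 -0.5  0.2  0.2  1.5]
M w [ 6.1656e+02  9.3450e+00  1.1970e+02 -1.0000e-03 -3.0000e-03] [-0.8  0.6  0.7 -0.6  0.  -0.1 -0.2]
M [ 6.16774e+02  9.97200e+00  1.21121e+02 -2.00000e-03 -1.60000e-02] [-1.   0.3  0.8  0.1 -0.  -0.1  0.1 -0.4 -0.6  0.2  0.8  1. ]
```

arm_command([
  {"xyz": [0.08, -0.26, 0], "twist": [0, 0, 0]},
  {"xyz": [0.08, -0.26, 0], "twist": [0, 0, 0]},
  {"xyz": [0, 0, 0], "twist": [0, 0, 0]},
  {"xyz": [0, 0, 0], "twist": [0, 0, 0]},
])

```text
clock: 13.3
eef_pos: [619.4, 4.6, 198.7]
orientation: [[-0.14, 0.609, -0.781], [-0.109, -0.793, -0.599], [-0.984, 0.001, 0.178]]
contact_force: [0.3, -0.2, -1.4]
gripper_width: 63.4
```

arm_command([
  {"xyz": [0, 0, -0.3], "twist": [0, 0, 0]},
  {"xyz": [0, 0, -0.3], "twist": [0, 0, 0]},
  {"xyz": [0, 0, -0.3], "twist": [0, 0, 0]},
  {"xyz": [0, 0, -0.3], "twist": [0, 0, 0]},
])

```text
clock: 13.7
eef_pos: [619.6, 4.8, 186.1]
orientation: [[-0.139, 0.609, -0.781], [-0.109, -0.793, -0.599], [-0.984, 0.002, 0.177]]
contact_force: [-0.4, 0.1, -1.5]
gripper_width: 63.5
```

```bash
python3 - <<'E'
from tgt import *
import pickle
s=st()
D={n:env.get_image(n) for n in ["wrist","side"]}; pickle.dump(D,open("d7.pkl","wb"))
cv2.imwrite("pics/s7.png",np.hstack([cv2.resize(D["side"]["color"][140:215,245:305,::-1],None,fx=6,fy=6,interpolation=cv2.INTER_CUBIC),cv2.resize(D["wrist"]["color"][100:212,190:320,::-1],None,fx=3,fy=4.018,interpolation=cv2.INTER_CUBIC)[:450]]))
st()
E
```

```text
t 13.7 pos [619.6   4.8 186.1] F [-0.4  0.1 -1.5] w 63.5
t 13.8 pos [619.3   4.7 185.8] F [-0.2 -0.7 -1.5] w 63.9
```

View pics/s7.png

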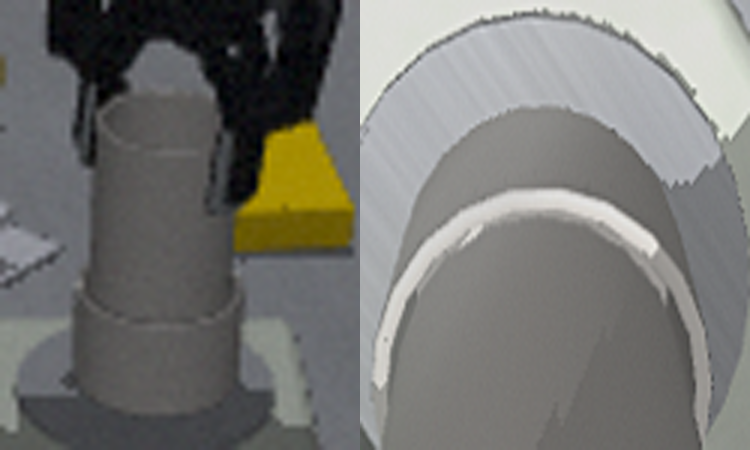

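The foot has entered the large cup and is well centred in both views, with no contact force. I'll continue down.

arm_command([
  {"xyz": [0, 0, -0.3], "twist": [0, 0, 0]},
  {"xyz": [0, 0, -0.3], "twist": [0, 0, 0]},
  {"xyz": [0, 0, -0.3], "twist": [0, 0, 0]},
  {"xyz": [0, 0, -0.3], "twist": [0, 0, 0]},
  {"xyz": [0, 0, -0.3], "twist": [0, 0, 0]},
  {"xyz": [0, 0, -0.3], "twist": [0, 0, 0]},
])

```text
clock: 14.4
eef_pos: [619.5, 4.7, 166.6]
orientation: [[-0.14, 0.609, -0.781], [-0.109, -0.793, -0.599], [-0.984, 0.002, 0.177]]
contact_force: [-0.1, -0.1, -1.4]
gripper_width: 64.0
```

arm_command([
  {"xyz": [0, 0, -0.3], "twist": [0, 0, 0]},
  {"xyz": [0, 0, -0.3], "twist": [0, 0, 0]},
  {"xyz": [0, 0, -0.3], "twist": [0, 0, 0]},
  {"xyz": [0, 0, -0.2], "twist": [0, 0, 0]},
])

```text
clock: 14.8
eef_pos: [619.4, 4.7, 154.4]
orientation: [[-0.14, 0.609, -0.781], [-0.109, -0.793, -0.599], [-0.984, 0.001, 0.178]]
contact_force: [-0.9, 0.2, -1.7]
gripper_width: 63.8
```

arm_command([
  {"xyz": [0, 0, -0.15], "twist": [0, 0, 0]},
  {"xyz": [0, 0, -0.15], "twist": [0, 0, 0]},
  {"xyz": [0, 0, -0.1], "twist": [0, 0, 0]},
  {"xyz": [0, 0, 0], "twist": [0, 0, 0]},
])

```text
clock: 15.2
eef_pos: [619.4, 4.7, 149.8]
orientation: [[-0.14, 0.609, -0.781], [-0.109, -0.793, -0.599], [-0.984, 0.001, 0.178]]
contact_force: [-0.1, -0.2, -2.1]
gripper_width: 63.8
```

arm_command([
  {"xyz": [0, 0, -0.1], "twist": [0, 0, 0]},
  {"xyz": [0, 0, 0], "twist": [0, 0, 0]},
])

```text
clock: 15.4
eef_pos: [619.5, 4.7, 148.9]
orientation: [[-0.14, 0.609, -0.781], [-0.109, -0.793, -0.599], [-0.984, 0.001, 0.178]]
contact_force: [0.5, 0.4, -2.2]
gripper_width: 63.8
```

arm_command([
  {"xyz": [0, 0, -0.1], "twist": [0, 0, 0]},
  {"xyz": [0, 0, 0], "twist": [0, 0, 0]},
])

```text
clock: 15.6
eef_pos: [619.5, 4.7, 147.9]
orientation: [[-0.14, 0.609, -0.781], [-0.109, -0.793, -0.599], [-0.984, 0.002, 0.178]]
contact_force: [0.3, -0.5, -2.1]
gripper_width: 63.2
```

arm_command([
  {"xyz": [0, 0, -0.1], "twist": [0, 0, 0]},
  {"xyz": [0, 0, 0], "twist": [0, 0, 0]},
])

```text
clock: 15.8
eef_pos: [619.6, 4.6, 146.9]
orientation: [[-0.14, 0.609, -0.781], [-0.109, -0.793, -0.599], [-0.984, 0.002, 0.177]]
contact_force: [-0.2, 0.7, -1.5]
gripper_width: 63.6
```

arm_command([
  {"xyz": [0, 0, -0.1], "twist": [0, 0, 0]},
  {"xyz": [0, 0, 0], "twist": [0, 0, 0]},
])

```text
clock: 16.0
eef_pos: [619.6, 4.7, 145.8]
orientation: [[-0.14, 0.609, -0.781], [-0.109, -0.793, -0.599], [-0.984, 0.002, 0.177]]
contact_force: [0.5, -0.3, -3.0]
gripper_width: 63.6
```

arm_command([
  {"xyz": [0, 0, -0.1], "twist": [0, 0, 0]},
  {"xyz": [0, 0, 0], "twist": [0, 0, 0]},
])

```text
clock: 16.2
eef_pos: [619.9, 4.7, 145.7]
orientation: [[-0.139, 0.609, -0.781], [-0.109, -0.793, -0.599], [-0.984, 0.002, 0.177]]
contact_force: [-1.4, -0.3, -2.3]
gripper_width: 63.9
```

```bash
python3 - <<'E'
from tgt import *
import pickle
D={n:env.get_image(n) for n in ["wrist","side"]}; pickle.dump(D,open("d8.pkl","wb"))
cv2.imwrite("pics/s8.png",np.hstack([cv2.resize(D["side"]["color"][140:215,245:305,::-1],None,fx=6,fy=6,interpolation=cv2.INTER_CUBIC),cv2.resize(D["wrist"]["color"][100:212,190:320,::-1],None,fx=3,fy=4.018,interpolation=cv2.INTER_CUBIC)[:450]]))
st()
E
```

```text
t 16.3 pos [619.9   4.7 145.6] F [-0.4 -0.4 -0.1] w 63.3
```

View pics/s8.png

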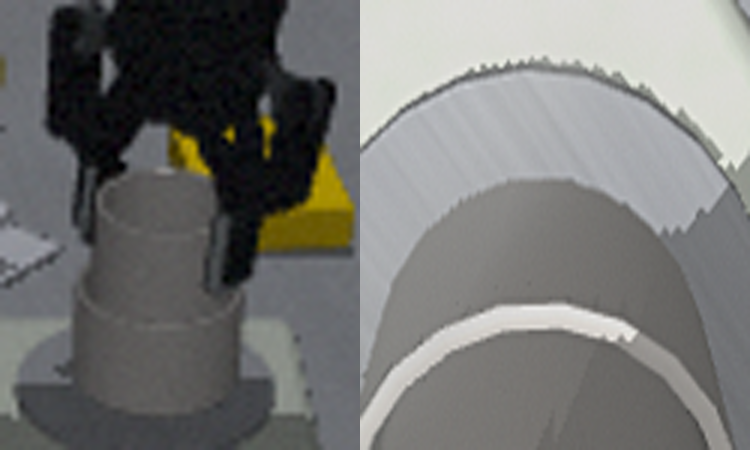

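arm_command([
  {"xyz": [0, 0, -0.1], "twist": [0, 0, 0]},
  {"xyz": [0, 0, 0], "twist": [0, 0, 0]},
])

```text
clock: 16.5
eef_pos: [620.0, 4.7, 145.6]
orientation: [[-0.139, 0.609, -0.781], [-0.108, -0.793, -0.599], [-0.984, 0.001, 0.176]]
contact_force: [-0.7, -0.6, -1.4]
gripper_width: 64.0
```

arm_command([
  {"xyz": [0, 0, -0.3], "twist": [0, 0, 0]},
])

```text
clock: 16.6
eef_pos: [620.4, 4.9, 145.2]
orientation: [[-0.139, 0.609, -0.781], [-0.107, -0.793, -0.599], [-0.985, 0.0, 0.175]]
contact_force: [-11.6, 6.5, 39.4]
gripper_width: 63.7
```

arm_command([
  {"xyz": [0, 0, 0.03], "twist": [0, 0, 0]},
  {"xyz": [0, 0, 0], "twist": [0, 0, 0]},
])

```text
clock: 16.8
eef_pos: [620.8, 4.7, 146.3]
orientation: [[-0.138, 0.609, -0.781], [-0.107, -0.793, -0.599], [-0.985, 0.001, 0.174]]
contact_force: [-0.6, -0.8, -1.8]
gripper_width: 63.7
```

arm_command([
  {"xyz": [0, 0, 0], "twist": [0, 0, 0]},
  {"xyz": [0, 0, 0], "twist": [0, 0, 0]},
  {"xyz": [0, 0, 0], "twist": [0, 0, 0]},
], hand=0.9)

```text
clock: 17.1
eef_pos: [621.0, 4.8, 145.7]
orientation: [[-0.137, 0.609, -0.781], [-0.107, -0.793, -0.599], [-0.985, 0.001, 0.174]]
contact_force: [-0.2, -0.4, 0.2]
gripper_width: 76.8
```

```bash
python3 - <<'E'
from tgt import *
import pickle
D={n:env.get_image(n) for n in ["wrist","side"]}; pickle.dump(D,open("d9.pkl","wb"))
cv2.imwrite("pics/s9.png",cv2.resize(D["side"]["color"][140:215,245:305,::-1],None,fx=7,fy=7,interpolation=cv2.INTER_CUBIC))
save(D["wrist"],"w9")
s=st(); plan(s["eef_pos"],Rxy([0,0,-1],np.array(s["orientation"])[:,1]),5)
E
```

```text
t 17.2 pos [621.    4.9 145.7] F [-0.2  0.6  0.1] w 76.7
n 5 xyz/row cm [0. 0. 0.] twist/row [ 0.0215 -0.0276  0.    ] tot deg 10.0
```

View pics/s9.png

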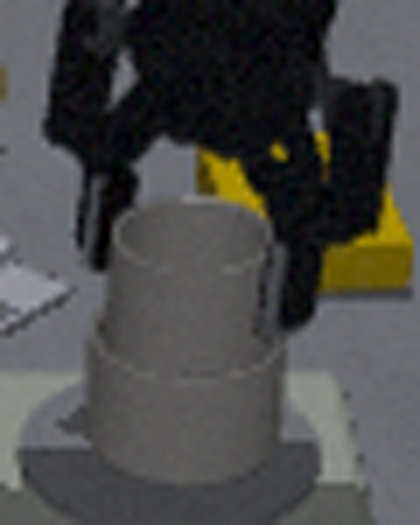

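View pics/w9.png

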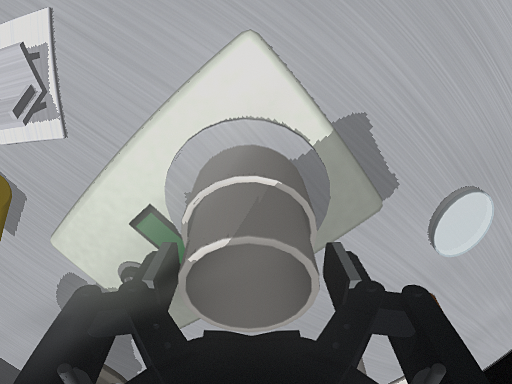

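The middle cup is seated and released: its rim circle stands evenly above the large cup's rim in both views, and the fingers are clear at wrist (165,265) and (340,265). I'll retreat upward and untilt.

arm_command([
  {"xyz": [0, 0, 0.5], "twist": [0, 0, 0]},
  {"xyz": [0, 0, 0.8], "twist": [0, 0, 0]},
  {"xyz": [0, 0, 1], "twist": [0, 0, 0]},
  {"xyz": [0, 0, 1], "twist": [0, 0, 0]},
  {"xyz": [0, 0, 1], "twist": [0, 0, 0]},
  {"xyz": [0, 0, 1.2], "twist": [0, 0, 0]},
  {"xyz": [0, 0, 1.2], "twist": [0.022, -0.028, 0]},
  {"xyz": [0, 0, 1.2], "twist": [0.022, -0.028, 0]},
  {"xyz": [0, 0, 1.2], "twist": [0.022, -0.028, 0]},
  {"xyz": [0, 0, 1], "twist": [0.022, -0.028, 0]},
  {"xyz": [0, 0, 0.5], "twist": [0.022, -0.028, 0]},
  {"xyz": [0, 0, 0], "twist": [0, 0, 0]},
], hand=1)

```text
clock: 18.4
eef_pos: [622.3, 4.0, 264.4]
orientation: [[0.013, 0.609, -0.793], [0.008, -0.793, -0.609], [-1.0, 0.002, -0.015]]
contact_force: [-0.9, -0.7, -0.1]
gripper_width: 85.0
```

```bash
python3 - <<'E'
from tgt import *
import pickle
s=st(); print(np.round(s["q"],2))
D={n:env.get_image(n) for n in ["side","wrist"]}; pickle.dump(D,open("d10.pkl","wb"))
cv2.imwrite("pics/s10.png",cv2.resize(D["side"]["color"][140:215,245:305,::-1],None,fx=7,fy=7,interpolation=cv2.INTER_CUBIC))
save(D["wrist"],"w10")
y=np.array(s["orientation"])[:,1].copy();y[2]=0
plan([482.4,-262,230],Rxy([0,0,-1],y),16)
E
```

```text
t 18.4 pos [622.3   4.  264.4] F [-0.9 -0.7 -0.1] w 85.0
[-0.77  0.53  0.95  1.73 -0.48  1.12 -0.58]
n 16 xyz/row cm [-0.875 -1.67  -0.207] twist/row [-0.0004  0.0007 -0.0001] tot deg 0.7
```

View pics/w10.png

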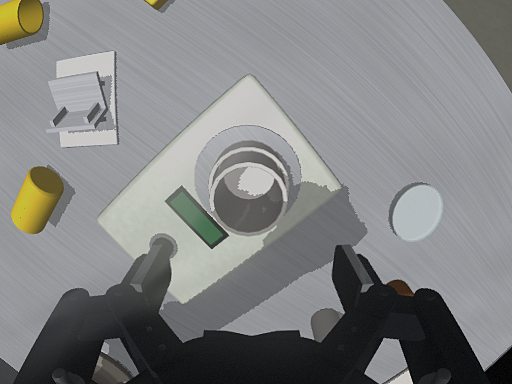

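View pics/s10.png

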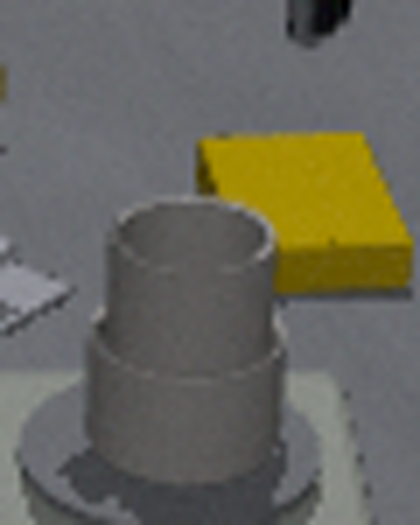

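```bash
cat > f10.py <<'E'
from fit2 import *
import pickle
D=pickle.load(open("d10.pkl","rb"));w,s=D["wrist"],D["side"]
cv2.imwrite("pics/w10z.png",cv2.resize(w["color"][115:245,180:310,::-1],None,fx=4.5,fy=4.5,interpolation=cv2.INTER_CUBIC))
sm=zz([(107,240),(275,240),(193,197),(109,290)],(245,140),7); sl=zz([(86,350),(288,350),(185,481),(88,420),(282,420)],(245,140),7)
p,r=fit([(s,False,MID[2:],sm[:3],1)],[620,4,70,0,0],[0,1]); print("M s",p.round(1),r.round(1))
p,r=fit([(s,False,LAR,sl,1)],[620,4,66,0,0],[0,1]); print("L s",p.round(1),r.round(1))
wm=zz([(208,200),(289,198),(250,162),(248,236)],(0,0),1)
p,r=fit([(w,True,MID[2:],wm,1)],[620,4,70,0,0],[0,1,2]); print("M w",p.round(1),r.round(1))
p,r=fit([(w,True,MID[2:],wm,1),(s,False,MID[2:],sm[:3],1)],[620,4,70,0,0],[0,1,2]); print("M ws",p.round(1),r.round(1))
E
python3 f10.py
```

```text
M s [616.8   3.1  70.    0.    0. ] [-0. -0. -0.]
L s [620.3  12.   66.    0.    0. ] [-0.4 -0.3  0.   0.1 -0. ]
M w [621.6   5.6  69.8   0.    0. ] [-0.6 -0.6  0.7  0.7]
M ws [620.7   5.3  67.8   0.    0. ] [-0.8 -1.2  0.1  0.5 -1.1  1.1 -0.2]
```

View pics/w10z.png

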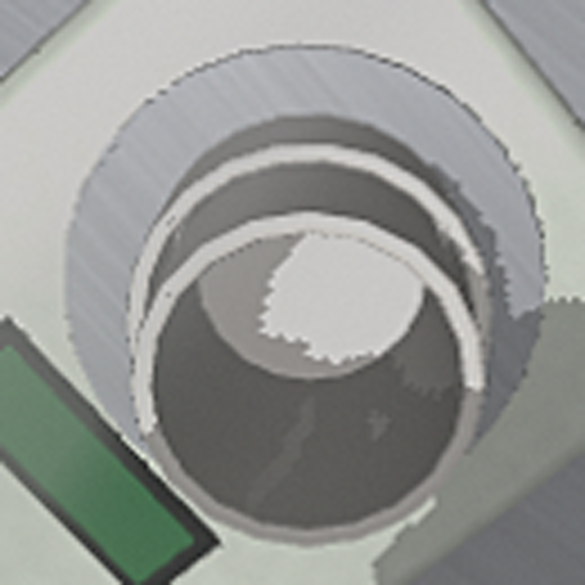

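arm_command([
  {"xyz": [-0.88, -1.66, -0.2], "twist": [0, 0, 0]},
  {"xyz": [-0.88, -1.66, -0.2], "twist": [0, 0, 0]},
  {"xyz": [-0.88, -1.66, -0.2], "twist": [0, 0, 0]},
  {"xyz": [-0.88, -1.66, -0.2], "twist": [0, 0, 0]},
  {"xyz": [-0.88, -1.66, -0.2], "twist": [0, 0, 0]},
  {"xyz": [-0.88, -1.66, -0.2], "twist": [0, 0, 0]},
  {"xyz": [-0.88, -1.66, -0.2], "twist": [0, 0, 0]},
  {"xyz": [-0.88, -1.66, -0.2], "twist": [0, 0, 0]},
  {"xyz": [-0.88, -1.66, -0.2], "twist": [0, 0, 0]},
  {"xyz": [-0.88, -1.66, -0.2], "twist": [0, 0, 0]},
  {"xyz": [-0.88, -1.66, -0.2], "twist": [0, 0, 0]},
  {"xyz": [-0.88, -1.66, -0.2], "twist": [0, 0, 0]},
  {"xyz": [-0.88, -1.66, -0.2], "twist": [0, 0, 0]},
  {"xyz": [-0.88, -1.66, -0.2], "twist": [0, 0, 0]},
  {"xyz": [-0.88, -1.66, -0.2], "twist": [0, 0, 0]},
  {"xyz": [0, 0, 0], "twist": [0, 0, 0]},
])

```text
clock: 20.1
eef_pos: [466.4, -270.8, 227.0]
orientation: [[0.0, 0.597, -0.802], [0.004, -0.802, -0.597], [-1.0, -0.003, -0.003]]
contact_force: [0.0, -0.7, 0.3]
gripper_width: 85.4
```

```bash
python3 - <<'E'
from tgt import *
import pickle
s=st(); print(np.round(s["q"],2))
D={n:env.get_image(n) for n in ["wrist"]}; pickle.dump(D,open("d11.pkl","wb"))
save(D["wrist"],"w11")
E
```

```text
t 20.1 pos [ 466.4 -270.8  227. ] F [ 0.  -0.7  0.3] w 85.4
[-0.34  0.43  0.98  1.96 -0.43  0.99 -0.09]
```

View pics/w11.png

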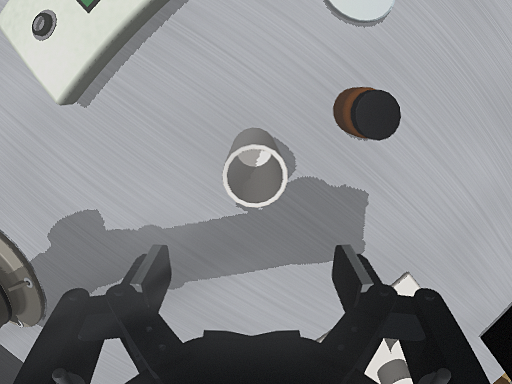

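```bash
python3 - <<'E'
from fit2 import *
import pickle
w=pickle.load(open("d11.pkl","rb"))["wrist"]; D,_=pickle.load(open("d0.pkl","rb"))
wr=zz([(222.5,177),(288.5,177),(255,143.5),(256,210)],(0,0),1)
tr=zz([(656,293),(705,293),(681,269),(681,318)],(90,110),2.4)
sr=zz([(112,104),(233,104),(174,64),(116,300),(170,358),(225,310)],(210,230),5)
for obs in ([(w,True,SML[2:],wr,1)],[(w,True,SML[2:],wr,1),(D["top"],False,SML[2:],tr,1.5),(D["side"],False,SML,sr,1.5)]):
    p,r=fit(obs,[482,-262,0,0,0],[0,1,2]); print(p.round(1),r.round(1))
s=env.sense();y=np.array(s["orientation"])[:,1].copy();y[2]=0
RT=Rxy([0,0,-1],y)
plan([p[0],p[1],145],RT,10); plan([p[0],p[1],115],RT,14)
E
```

```text
[ 484.  -262.2    0.     0.     0. ] [ 0.4  0.4 -1.  -1.1]
[ 483.1 -261.7    0.     0.     0. ] [ 1.6 -0.8 -1.6 -0.6 -1.5  0.8  0.5 -1.2 -0.9  0.6 -0.1 -0.2 -0.3  1.3]
n 10 xyz/row cm [ 0.159  0.079 -0.819] twist/row [-0.0004  0.0001  0.    ] tot deg 0.3
n 14 xyz/row cm [ 0.114  0.056 -0.8  ] twist/row [-0.0003  0.      0.    ] tot deg 0.3
```

arm_command([
  {"xyz": [0.4, 0.2, -0.5], "twist": [0, 0, 0]},
  {"xyz": [0.4, 0.2, -0.5], "twist": [0, 0, 0]},
  {"xyz": [0.4, 0.2, -1], "twist": [0, 0, 0]},
  {"xyz": [0.4, 0.2, -1], "twist": [0, 0, 0]},
  {"xyz": [0, 0, -1], "twist": [0, 0, 0]},
  {"xyz": [0, 0, -1], "twist": [0, 0, 0]},
  {"xyz": [0, 0, -1], "twist": [0, 0, 0]},
  {"xyz": [0, 0, -0.5], "twist": [0, 0, 0]},
  {"xyz": [0, 0, 0], "twist": [0, 0, 0]},
])

```text
clock: 21.05
eef_pos: [485.5, -256.8, 153.9]
orientation: [[-0.003, 0.603, -0.798], [0.007, -0.798, -0.603], [-1.0, -0.007, -0.002]]
contact_force: [0.4, 0.2, -0.3]
gripper_width: 85.3
```

```bash
python3 - <<'E'
from fit2 import *
import pickle
s=st(); print(np.round(s["q"],2))
w=env.get_image("wrist"); pickle.dump({"wrist":w},open("d12.pkl","wb")); save(w,"w12")
y=np.array(s["orientation"])[:,1].copy();y[2]=0; Rm=np.array(s["orientation"])
print("rim in tool",(Rm.T@(np.array([483.6,-262,126])-s["eef_pos"])).round(1), "ang",np.degrees(np.arccos(-Rm[2,0])))
plan([483.6,-262,115],Rxy([0,0,-1],y),6)
E
```

```text
t 21.05 pos [ 485.5 -256.8  153.9] F [ 0.4  0.2 -0.3] w 85.3
[-0.28  0.54  0.87  1.99 -0.55  0.87 -0.02]
rim in tool [27.9  3.2  4.7] ang 0.4120835686631535
n 6 xyz/row cm [-0.033 -0.085 -0.655] twist/row [-0.0011 -0.0004  0.    ] tot deg 0.4
```

View pics/w12.png

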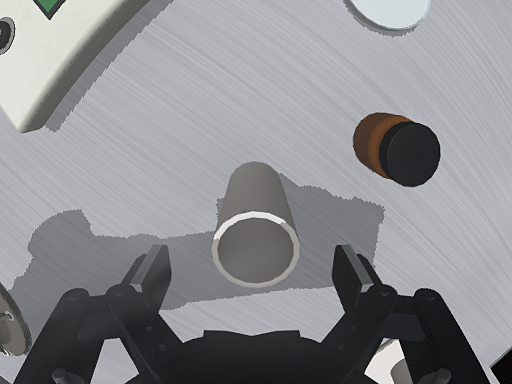

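arm_command([
  {"xyz": [-0.05, -0.1, -0.65], "twist": [-0.001, 0, 0]},
  {"xyz": [-0.05, -0.1, -0.65], "twist": [-0.001, 0, 0]},
  {"xyz": [-0.05, -0.1, -0.65], "twist": [-0.001, 0, 0]},
  {"xyz": [-0.03, -0.1, -0.65], "twist": [-0.001, 0, 0]},
  {"xyz": [0, 0, -0.65], "twist": [-0.001, 0, 0]},
  {"xyz": [0, 0, -0.5], "twist": [-0.001, 0, 0]},
  {"xyz": [0, 0, 0], "twist": [0, 0, 0]},
])

```text
clock: 21.8
eef_pos: [484.0, -261.9, 114.4]
orientation: [[-0.0, 0.602, -0.799], [-0.0, -0.799, -0.602], [-1.0, 0.0, 0.0]]
contact_force: [-0.4, 0.1, 0.2]
gripper_width: 85.8
```

```bash
python3 - <<'E'
from fit2 import *
s=st(); Rm=np.array(s["orientation"])
print("rim in tool",(Rm.T@(np.array([483.6,-262,126])-s["eef_pos"])).round(1), "x",Rm[:,0].round(3))
w=env.get_image("wrist"); save(w,"w13")
E
```

```text
t 21.8 pos [ 484.  -261.9  114.4] F [-0.4  0.1  0.2] w 85.8
rim in tool [-11.6  -0.2   0.3] x [-0. -0. -1.]
```

View pics/w13.png

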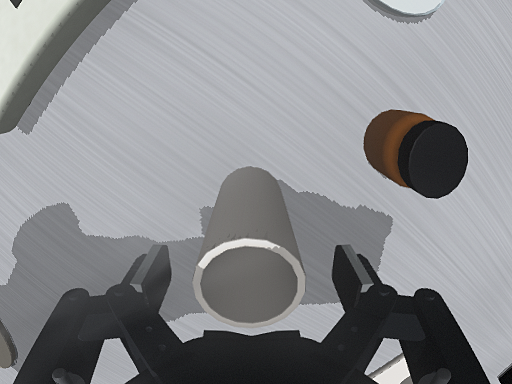

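The small cup's rim at wrist (249,283) is centred between the fingers, so I'm closing and then lifting.

arm_command([
  {"xyz": [0, 0, 0], "twist": [0, 0, 0]},
  {"xyz": [0, 0, 0], "twist": [0, 0, 0]},
  {"xyz": [0, 0, 0], "twist": [0, 0, 0]},
  {"xyz": [0, 0, 0], "twist": [0, 0, 0]},
  {"xyz": [0, 0, 0], "twist": [0, 0, 0]},
  {"xyz": [0, 0, 0], "twist": [0, 0, 0]},
  {"xyz": [0, 0, 0], "twist": [0, 0, 0]},
], hand=0)

```text
clock: 22.55
eef_pos: [484.5, -261.9, 115.8]
orientation: [[0.001, 0.602, -0.798], [-0.0, -0.798, -0.602], [-1.0, 0.001, -0.001]]
contact_force: [1.1, 0.0, -0.7]
gripper_width: 49.7
```

arm_command([
  {"xyz": [0, 0, 0.5], "twist": [0, 0, 0]},
  {"xyz": [0, 0, 1], "twist": [0, 0, 0]},
  {"xyz": [0, 0, 1.2], "twist": [0, 0, 0]},
  {"xyz": [0, 0, 1.5], "twist": [0, 0, 0]},
  {"xyz": [0, 0, 1.5], "twist": [0, 0, 0]},
  {"xyz": [0, 0, 1.5], "twist": [0, 0, 0]},
  {"xyz": [0, 0, 1.5], "twist": [0, 0, 0]},
  {"xyz": [0, 0, 1.5], "twist": [0, 0, 0]},
  {"xyz": [0, 0, 1.5], "twist": [0, 0, 0]},
  {"xyz": [0, 0, 1.5], "twist": [0, 0, 0]},
  {"xyz": [0, 0, 1.5], "twist": [0, 0, 0]},
  {"xyz": [0, 0, 1.0], "twist": [0, 0, 0]},
  {"xyz": [0, 0, 0.6], "twist": [0, 0, 0]},
  {"xyz": [0, 0, 0], "twist": [0, 0, 0]},
])

```text
clock: 23.95
eef_pos: [484.0, -262.8, 296.1]
orientation: [[0.006, 0.601, -0.799], [-0.0, -0.799, -0.601], [-1.0, 0.004, -0.004]]
contact_force: [0.6, 0.1, -1.2]
gripper_width: 50.3
```

```bash
python3 - <<'E'
from fit2 import *
s=st(); print(np.round(s["q"],2)); Rm=np.array(s["orientation"])
y=Rm[:,1].copy();y[2]=0
w=env.get_image("wrist"); save(w,"w14")
plan([621,5.5,290],Rxy([0,0,-1],y),17)
E
```

```text
t 23.95 pos [ 484.  -262.8  296.1] F [ 0.6  0.1 -1.2] w 50.3
[-0.43  0.36  1.05  1.86 -0.35  1.12 -0.18]
n 17 xyz/row cm [ 0.807  1.578 -0.033] twist/row [0.     0.0003 0.    ] tot deg 0.3
```

View pics/w14.png

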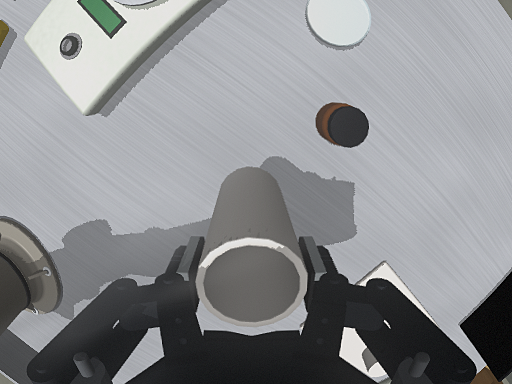

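arm_command([
  {"xyz": [0.5, 1.0, 0], "twist": [0, 0, 0]},
  {"xyz": [0.84, 1.65, 0], "twist": [0, 0, 0]},
  {"xyz": [0.84, 1.65, 0], "twist": [0, 0, 0]},
  {"xyz": [0.84, 1.65, 0], "twist": [0, 0, 0]},
  {"xyz": [0.84, 1.65, 0], "twist": [0, 0, 0]},
  {"xyz": [0.84, 1.65, 0], "twist": [0, 0, 0]},
  {"xyz": [0.84, 1.65, 0], "twist": [0, 0, 0]},
  {"xyz": [0.84, 1.65, 0], "twist": [0, 0, 0]},
  {"xyz": [0.84, 1.65, 0], "twist": [0, 0, 0]},
  {"xyz": [0.84, 1.65, 0], "twist": [0, 0, 0]},
  {"xyz": [0.84, 1.65, 0], "twist": [0, 0, 0]},
  {"xyz": [0.84, 1.65, 0], "twist": [0, 0, 0]},
  {"xyz": [0.84, 1.65, 0], "twist": [0, 0, 0]},
  {"xyz": [0.84, 1.65, 0], "twist": [0, 0, 0]},
  {"xyz": [0.84, 1.65, 0], "twist": [0, 0, 0]},
  {"xyz": [0.6, 1.2, 0], "twist": [0, 0, 0]},
  {"xyz": [0.3, 0.6, 0], "twist": [0, 0, 0]},
  {"xyz": [0.15, 0.3, 0], "twist": [0, 0, 0]},
  {"xyz": [0, 0, 0], "twist": [0, 0, 0]},
])

```text
clock: 25.9
eef_pos: [623.3, 25.2, 287.9]
orientation: [[-0.008, 0.602, -0.798], [0.001, -0.798, -0.602], [-1.0, -0.006, 0.005]]
contact_force: [0.6, 0.0, -1.5]
gripper_width: 49.8
```

```bash
python3 - <<'E'
from fit2 import *
import pickle
s=st(); print(np.round(s["q"],2)); Rm=np.array(s["orientation"]); print(Rm[:,0].round(3))
y=Rm[:,1].copy();y[2]=0
D={n:env.get_image(n) for n in ["wrist","side"]}; pickle.dump(D,open("d15.pkl","wb"))
cv2.imwrite("pics/s15.png",cv2.resize(D["side"]["color"][90:215,225:325,::-1],None,fx=4.6,fy=4.6,interpolation=cv2.INTER_CUBIC))
save(D["wrist"],"w15")
plan([621.3,5.5,285],Rxy([0,0,-1],y),4)
E
```

```text
t 25.9 pos [623.3  25.2 287.9] F [ 0.6  0.  -1.5] w 49.8
[-0.81  0.52  0.97  1.69 -0.46  1.19 -0.64]
[-0.008  0.001 -1.   ]
n 4 xyz/row cm [-0.042 -0.467 -0.076] twist/row [-0.0003 -0.0019  0.0003] tot deg 0.5
```

View pics/w15.png

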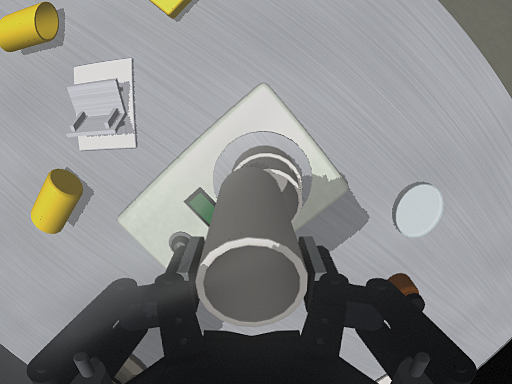

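View pics/s15.png

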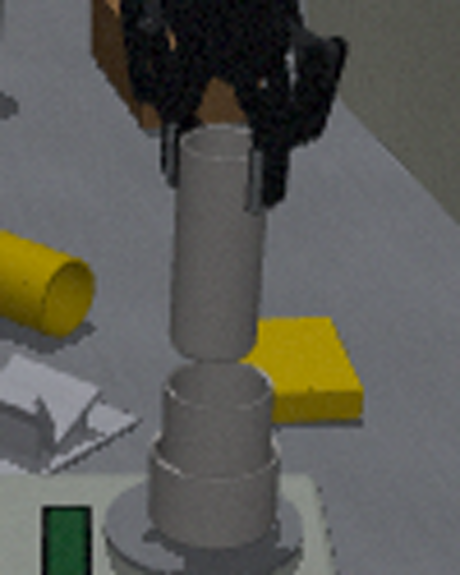

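arm_command([
  {"xyz": [0, -0.45, -0.2], "twist": [0, -0.002, 0]},
  {"xyz": [0, -0.45, -0.2], "twist": [0, -0.002, 0]},
  {"xyz": [0, -0.45, -0.2], "twist": [0, -0.002, 0]},
  {"xyz": [0, -0.35, -0.1], "twist": [0, -0.002, 0]},
  {"xyz": [0, -0.1, 0], "twist": [0, 0, 0]},
  {"xyz": [0, 0, 0], "twist": [0, 0, 0]},
])

```text
clock: 26.6
eef_pos: [621.8, 0.7, 280.9]
orientation: [[0.001, 0.597, -0.802], [0.001, -0.802, -0.597], [-1.0, -0.0, -0.002]]
contact_force: [0.0, -1.0, -1.3]
gripper_width: 50.2
```

```bash
python3 - <<'E'
from fit2 import *
import pickle
s=st(); Rm=np.array(s["orientation"]); print(Rm[:,0].round(3))
D={n:env.get_image(n) for n in ["wrist","side"]}; pickle.dump(D,open("d16.pkl","wb"))
cv2.imwrite("pics/s16.png",cv2.resize(D["side"]["color"][110:215,240:310,::-1],None,fx=5.6,fy=5.6,interpolation=cv2.INTER_CUBIC))
cv2.imwrite("pics/w16.png",cv2.resize(D["wrist"]["color"][120:250,185:315,::-1],None,fx=4.5,fy=4.5,interpolation=cv2.INTER_CUBIC))
E
```

```text
t 26.6 pos [621.8   0.7 280.9] F [ 0.  -1.  -1.3] w 50.2
[ 0.001  0.001 -1.   ]
```

View pics/w16.png

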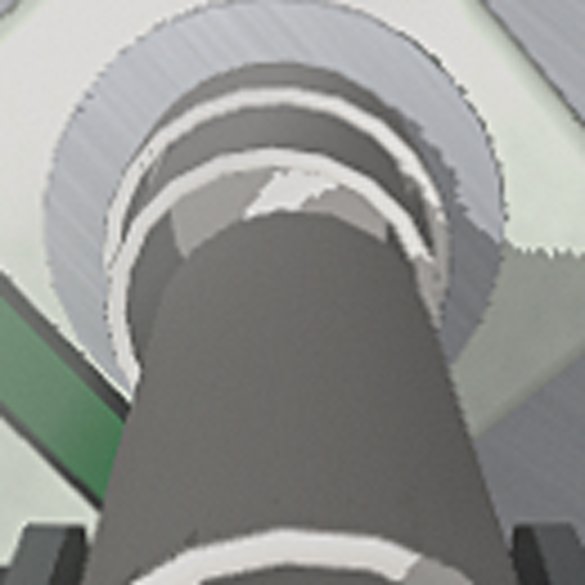

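View pics/s16.png

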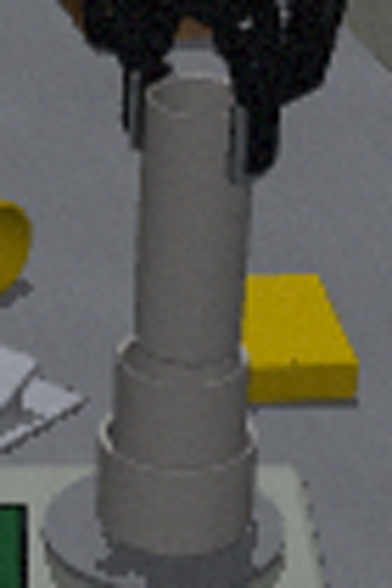

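```bash
cat > f16.py <<'E'
from fit2 import *
import pickle
D=pickle.load(open("d16.pkl","rb"));w,s=D["wrist"],D["side"]
wm=zz([(272,149),(160,200),(385,200),(108,290),(112,335),(443,295)],(185,120),4.5)
wf=zz([(285,211),(220,235),(350,228),(163,290),(125,440),(415,285),(463,420)],(185,120),4.5)
sm=zz([(115,370),(249,370),(116,420),(248,420)],(240,110),5.6)
sh=zz([(136,300),(138,200),(246,300),(187,76),(190,364)],(240,110),5.6)
for nm,o in (("w",[(w,True,MID[2:],wm,1)]),("ws",[(w,True,MID[2:],wm,1),(s,False,MID,sm,1.5)])):
    p,r=fit(o,[621,5,70,0,0],[0,1]); print("M",nm,p[:3].round(1),r.round(1))
st_=env.sense()["eef_pos"]
p0=[st_[0],st_[1],st_[2]-115.8,0.001,0.001]
for nm,o,fr in (("w",[(w,True,SML,wf,1)],[0,1]),("ws",[(w,True,SML,wf,1),(s,False,SML,sh,1.5)],[0,1]),("ws5",[(w,True,SML,wf,1),(s,False,SML,sh,1.5)],[0,1,2,3,4])):
    p,r=fit(o,p0,fr); print("S",nm,p.round(3),r.round(1))
E
python3 f16.py
```

```text
M w [620.4   4.2  70. ] [-1.2  0.5  1.2 -0.2  0.8  0. ]
M ws [620.1   4.2  70. ] [-1.5  0.4  0.8  0.   1.1 -0.3 -0.9  1.1 -0.2  0.5]
S w [ 6.20933e+02 -2.80000e-02  1.65149e+02  1.00000e-03  1.00000e-03] [-0.9  0.   0.6 -1.   1.2  0.7 -0.3]
S ws [6.20746e+02 2.20000e-02 1.65149e+02 1.00000e-03 1.00000e-03] [-1.  -0.   0.4 -0.9  1.4  0.5 -0.6 -0.6 -1.   0.4  0.6  0.9]
S ws5 [ 6.20889e+02  1.08900e+00  1.65941e+02 -1.60000e-02 -4.10000e-02] [-0.8  0.6  0.3  0.  -0.2  0.1 -0.6 -0.4 -0.7  0.3  0.6  0.8]
```

arm_command([
  {"xyz": [-0.05, 0.18, 0], "twist": [0, 0, 0]},
  {"xyz": [0, 0.18, 0], "twist": [0, 0, 0]},
  {"xyz": [0, 0, 0], "twist": [0, 0, 0]},
  {"xyz": [0, 0, -0.25], "twist": [0, 0, 0]},
  {"xyz": [0, 0, -0.25], "twist": [0, 0, 0]},
  {"xyz": [0, 0, 0], "twist": [0, 0, 0]},
])

```text
clock: 27.3
eef_pos: [621.6, 6.5, 275.5]
orientation: [[0.001, 0.599, -0.801], [0.002, -0.801, -0.599], [-1.0, -0.0, -0.002]]
contact_force: [-0.4, 0.4, -2.2]
gripper_width: 49.7
```

```bash
python3 - <<'E'
from fit2 import *
import pickle
s=st(); Rm=np.array(s["orientation"]); print(Rm[:,0].round(3))
D={n:env.get_image(n) for n in ["wrist","side"]}; pickle.dump(D,open("d17.pkl","wb"))
cv2.imwrite("pics/s17.png",cv2.resize(D["side"]["color"][110:215,240:310,::-1],None,fx=5.6,fy=5.6,interpolation=cv2.INTER_CUBIC))
cv2.imwrite("pics/w17.png",cv2.resize(D["wrist"]["color"][120:250,185:315,::-1],None,fx=4.5,fy=4.5,interpolation=cv2.INTER_CUBIC))
E
```

```text
t 27.3 pos [621.6   6.5 275.5] F [-0.4  0.4 -2.2] w 49.7
[ 0.001  0.002 -1.   ]
```

View pics/w17.png

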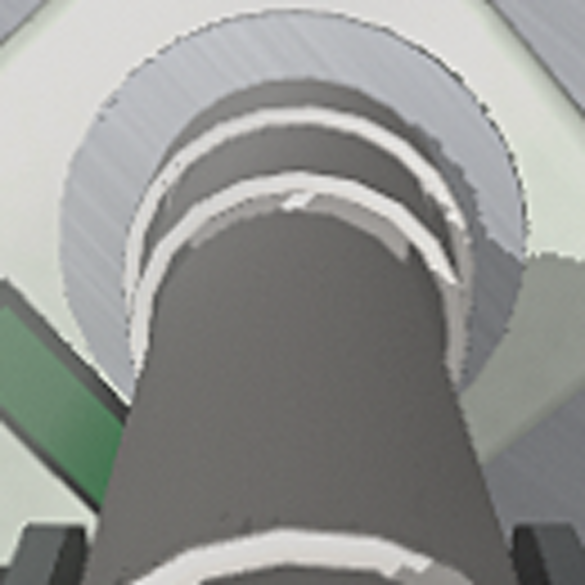

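View pics/s17.png

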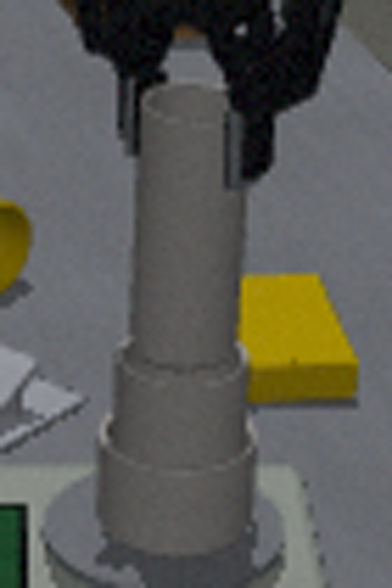

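arm_command([
  {"xyz": [0, 0, -0.2], "twist": [0, 0, 0]},
  {"xyz": [0, 0, -0.25], "twist": [0, 0, 0]},
  {"xyz": [0, 0, -0.25], "twist": [0, 0, 0]},
  {"xyz": [0, 0, -0.25], "twist": [0, 0, 0]},
])

```text
clock: 27.8
eef_pos: [622.0, 6.1, 265.9]
orientation: [[0.002, 0.599, -0.801], [0.002, -0.801, -0.599], [-1.0, 0.0, -0.003]]
contact_force: [-0.3, 0.3, -1.0]
gripper_width: 49.7
```

```bash
python3 - <<'E'
from fit2 import *
import pickle
s=st()
D={n:env.get_image(n) for n in ["wrist","side"]}; pickle.dump(D,open("d18.pkl","wb"))
cv2.imwrite("pics/s18.png",np.hstack([cv2.resize(D["side"]["color"][120:215,240:310,::-1],(420,570),interpolation=cv2.INTER_CUBIC),cv2.resize(D["wrist"]["color"][140:250,205:295,::-1],(370,570),interpolation=cv2.INTER_CUBIC)]))
E
```

```text
t 27.8 pos [622.    6.1 265.9] F [-0.3  0.3 -1. ] w 49.7
```

View pics/s18.png

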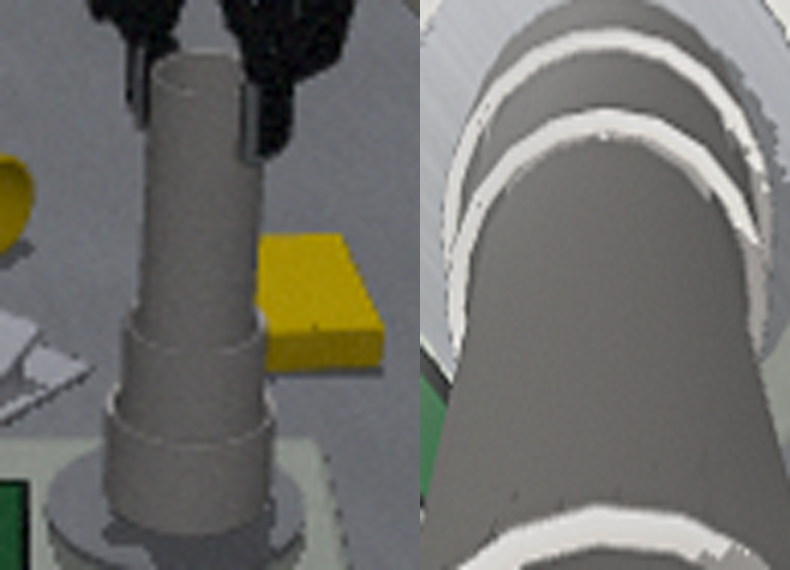

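```bash
python3 - <<'E'
from fit2 import *
import pickle
D=pickle.load(open("d18.pkl","rb"));s=D["side"];w=D["wrist"]
print("side right",R.from_rotvec(s["rvec"]).as_matrix()[0].round(2))
for z in (70,150,158,276): print(z,proj(s,[[621,5,z]]).round(1))
sh=zz([(146,180),(139,290),(258,290),(262,200)],(240,120),6)
sm=zz([(122,340),(266,340),(121,400),(264,400)],(240,120),6)
print(sh,sm)
p,r=fit([(s,False,MID,sm,1)],[621,5,70,0,0],[0]); print("M x",p[:2].round(1),r.round(1))
p,r=fit([(s,False,SML,sh,1)],[621,5,150,0,0],[0]); print("S x",p.round(2),r.round(1))
p,r=fit([(s,False,SML,sh,1)],[621,5,150,0.001,0],[0,3]); print("S x",p.round(3),r.round(1))
E
```

```text
side right [ 0.97 -0.24  0.02]
70 [[271.8 201. ]]
150 [[273.  175.4]]
158 [[273.1 172.8]]
276 [[275.  131.4]]
[(263.93333333333334, 149.6), (262.7666666666667, 167.93333333333334), (282.6, 167.93333333333334), (283.2666666666667, 152.93333333333334)] [(259.93333333333334, 176.26666666666665), (283.93333333333334, 176.26666666666665), (259.7666666666667, 186.26666666666668), (283.6, 186.26666666666668)]
M x [618.3   5. ] [-0.1  0.1  0.  -0.2]
S x [619.4   5.  150.    0.    0. ] [ 0.2 -0.3 -0.2  0. ]
S x [6.18794e+02 5.00000e+00 1.50000e+02 1.30000e-02 0.00000e+00] [ 0.1 -0.2 -0.3  0.1]
```

arm_command([
  {"xyz": [-0.08, 0, -0.2], "twist": [0, 0, 0]},
  {"xyz": [0, 0, -0.3], "twist": [0, 0, 0]},
  {"xyz": [0, 0, -0.3], "twist": [0, 0, 0]},
  {"xyz": [0, 0, -0.3], "twist": [0, 0, 0]},
  {"xyz": [0, 0, -0.3], "twist": [0, 0, 0]},
  {"xyz": [0, 0, -0.3], "twist": [0, 0, 0]},
  {"xyz": [0, 0, -0.3], "twist": [0, 0, 0]},
])

```text
clock: 28.6
eef_pos: [621.0, 6.2, 244.2]
orientation: [[0.002, 0.599, -0.801], [0.002, -0.801, -0.599], [-1.0, 0.0, -0.003]]
contact_force: [0.2, -0.4, -1.9]
gripper_width: 50.5
```

arm_command([
  {"xyz": [0, 0, -0.3], "twist": [0, 0, 0]},
  {"xyz": [0, 0, -0.3], "twist": [0, 0, 0]},
  {"xyz": [0, 0, -0.3], "twist": [0, 0, 0]},
  {"xyz": [0, 0, -0.3], "twist": [0, 0, 0]},
  {"xyz": [0, 0, -0.3], "twist": [0, 0, 0]},
])

```text
clock: 29.1
eef_pos: [621.0, 6.2, 227.8]
orientation: [[0.002, 0.599, -0.801], [0.001, -0.801, -0.599], [-1.0, 0.0, -0.003]]
contact_force: [0.3, 0.5, -1.1]
gripper_width: 49.8
```

arm_command([
  {"xyz": [0, 0, -0.3], "twist": [0, 0, 0]},
  {"xyz": [0, 0, -0.3], "twist": [0, 0, 0]},
  {"xyz": [0, 0, -0.3], "twist": [0, 0, 0]},
  {"xyz": [0, 0, -0.3], "twist": [0, 0, 0]},
  {"xyz": [0, 0, -0.3], "twist": [0, 0, 0]},
])

```text
clock: 29.6
eef_pos: [621.1, 6.2, 211.5]
orientation: [[0.002, 0.599, -0.801], [0.001, -0.801, -0.599], [-1.0, 0.0, -0.003]]
contact_force: [0.1, -0.8, -0.7]
gripper_width: 49.8
```

arm_command([
  {"xyz": [0, 0, -0.3], "twist": [0, 0, 0]},
  {"xyz": [0, 0, -0.3], "twist": [0, 0, 0]},
  {"xyz": [0, 0, -0.3], "twist": [0, 0, 0]},
  {"xyz": [0, 0, -0.2], "twist": [0, 0, 0]},
  {"xyz": [0, 0, -0.2], "twist": [0, 0, 0]},
  {"xyz": [0, 0, -0.1], "twist": [0, 0, 0]},
  {"xyz": [0, 0, 0], "twist": [0, 0, 0]},
])

```text
clock: 30.3
eef_pos: [620.9, 6.3, 195.7]
orientation: [[0.002, 0.599, -0.801], [0.001, -0.801, -0.599], [-1.0, -0.0, -0.002]]
contact_force: [0.7, -0.4, -0.9]
gripper_width: 49.9
```

arm_command([
  {"xyz": [0, 0, -0.1], "twist": [0, 0, 0]},
  {"xyz": [0, 0, -0.1], "twist": [0, 0, 0]},
])

```text
clock: 30.5
eef_pos: [621.1, 6.2, 193.9]
orientation: [[0.002, 0.599, -0.801], [0.001, -0.801, -0.599], [-1.0, 0.0, -0.002]]
contact_force: [-0.2, -0.3, -0.9]
gripper_width: 50.1
```

arm_command([
  {"xyz": [0, 0, -0.1], "twist": [0, 0, 0]},
  {"xyz": [0, 0, -0.1], "twist": [0, 0, 0]},
])

```text
clock: 30.7
eef_pos: [621.2, 6.2, 191.8]
orientation: [[0.002, 0.599, -0.801], [0.001, -0.801, -0.599], [-1.0, 0.0, -0.003]]
contact_force: [0.3, -0.4, -2.0]
gripper_width: 49.6
```

Expected home is at about z 189.8, so I'll go 1 mm at a time.

arm_command([
  {"xyz": [0, 0, -0.1], "twist": [0, 0, 0]},
])

```text
clock: 30.8
eef_pos: [621.2, 6.2, 190.8]
orientation: [[0.002, 0.599, -0.801], [0.001, -0.801, -0.599], [-1.0, 0.0, -0.003]]
contact_force: [0.8, 0.4, -1.4]
gripper_width: 49.9
```

arm_command([
  {"xyz": [0, 0, -0.1], "twist": [0, 0, 0]},
])

```text
clock: 30.9
eef_pos: [621.2, 6.2, 189.7]
orientation: [[0.002, 0.599, -0.801], [0.001, -0.801, -0.599], [-1.0, 0.0, -0.003]]
contact_force: [0.4, -0.1, -0.9]
gripper_width: 49.9
```

arm_command([
  {"xyz": [0, 0, -0.07], "twist": [0, 0, 0]},
  {"xyz": [0, 0, 0], "twist": [0, 0, 0]},
])

```text
clock: 31.1
eef_pos: [621.6, 6.3, 189.7]
orientation: [[0.003, 0.599, -0.801], [0.002, -0.801, -0.599], [-1.0, 0.0, -0.004]]
contact_force: [-0.4, 0.6, -1.3]
gripper_width: 50.1
```

arm_command([
  {"xyz": [0, 0, -0.1], "twist": [0, 0, 0]},
])

```text
clock: 31.2
eef_pos: [622.0, 6.5, 189.5]
orientation: [[0.004, 0.599, -0.801], [0.003, -0.801, -0.599], [-1.0, 0.0, -0.005]]
contact_force: [-2.4, 1.4, 11.8]
gripper_width: 49.8
```

arm_command([
  {"xyz": [0, 0, 0], "twist": [0, 0, 0]},
])

```text
clock: 31.3
eef_pos: [622.0, 6.4, 189.7]
orientation: [[0.004, 0.599, -0.801], [0.003, -0.801, -0.599], [-1.0, 0.0, -0.005]]
contact_force: [-0.6, 0.6, -1.6]
gripper_width: 50.1
```

```bash
python3 - <<'E'
from fit2 import *
import pickle
s=st()
D={n:env.get_image(n) for n in ["wrist","side"]}; pickle.dump(D,open("d19.pkl","wb"))
cv2.imwrite("pics/s19.png",np.hstack([cv2.resize(D["side"]["color"][120:215,240:310,::-1],(420,570),interpolation=cv2.INTER_CUBIC),cv2.resize(D["wrist"]["color"][140:250,205:295,::-1],(370,570),interpolation=cv2.INTER_CUBIC)]))
E
```

```text
t 31.3 pos [622.    6.4 189.7] F [-0.6  0.6 -1.6] w 50.1
```

View pics/s19.png

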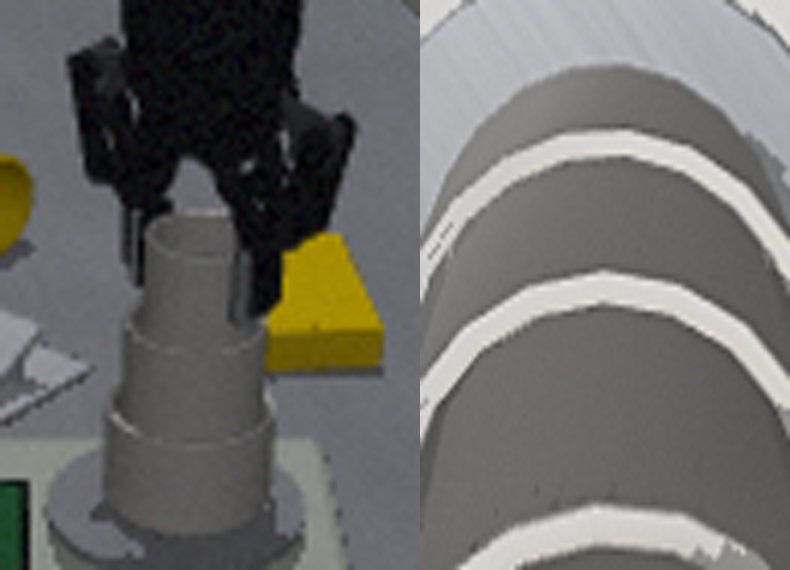

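Contact came at exactly the predicted height (11.8 N, then relieved), and the rims step evenly in both views. I'm releasing now.

arm_command([
  {"xyz": [0, 0, 0], "twist": [0, 0, 0]},
  {"xyz": [0, 0, 0], "twist": [0, 0, 0]},
  {"xyz": [0, 0, 0], "twist": [0, 0, 0]},
  {"xyz": [0, 0, 0], "twist": [0, 0, 0]},
], hand=0.9)

```text
clock: 31.8
eef_pos: [622.2, 6.4, 189.2]
orientation: [[0.005, 0.599, -0.801], [0.002, -0.801, -0.599], [-1.0, 0.001, -0.005]]
contact_force: [0.1, 0.1, -0.1]
gripper_width: 76.7
```

arm_command([
  {"xyz": [0, 0, 0.4], "twist": [0, 0, 0]},
  {"xyz": [0, 0, 0.8], "twist": [0, 0, 0]},
  {"xyz": [0, 0, 1], "twist": [0, 0, 0]},
  {"xyz": [0, 0, 1], "twist": [0, 0, 0]},
  {"xyz": [0, 0, 1.2], "twist": [0, 0, 0]},
  {"xyz": [0, 0, 1.2], "twist": [0, 0, 0]},
  {"xyz": [0, 0, 1.2], "twist": [0, 0, 0]},
  {"xyz": [0, 0, 1.2], "twist": [0, 0, 0]},
  {"xyz": [0, 0, 1], "twist": [0, 0, 0]},
  {"xyz": [0, 0, 0.5], "twist": [0, 0, 0]},
  {"xyz": [0, 0, 0], "twist": [0, 0, 0]},
])

```text
clock: 32.9
eef_pos: [622.9, 5.9, 294.9]
orientation: [[0.008, 0.599, -0.801], [0.003, -0.801, -0.599], [-1.0, 0.003, -0.008]]
contact_force: [0.5, -0.5, -1.0]
gripper_width: 76.9
```

```bash
python3 - <<'E'
from fit2 import *
import pickle
s=st(); print(np.round(s["q"],2))
D={n:env.get_image(n) for n in ["wrist","side"]}; pickle.dump(D,open("d20.pkl","wb"))
cv2.imwrite("pics/s20.png",np.hstack([cv2.resize(D["side"]["color"][120:215,240:310,::-1],(420,570),interpolation=cv2.INTER_CUBIC),cv2.resize(D["wrist"]["color"][120:280,190:300,::-1],(370,538),interpolation=cv2.INTER_CUBIC).copy() if 0 else cv2.resize(D["wrist"]["color"][120:280,190:297,::-1],(370,570),interpolation=cv2.INTER_CUBIC)]))
save(D["wrist"],"w20")
E
```

```text
t 32.9 pos [622.9   5.9 294.9] F [ 0.5 -0.5 -1. ] w 76.9
[-0.79  0.51  0.98  1.69 -0.46  1.18 -0.62]
```

View pics/s20.png

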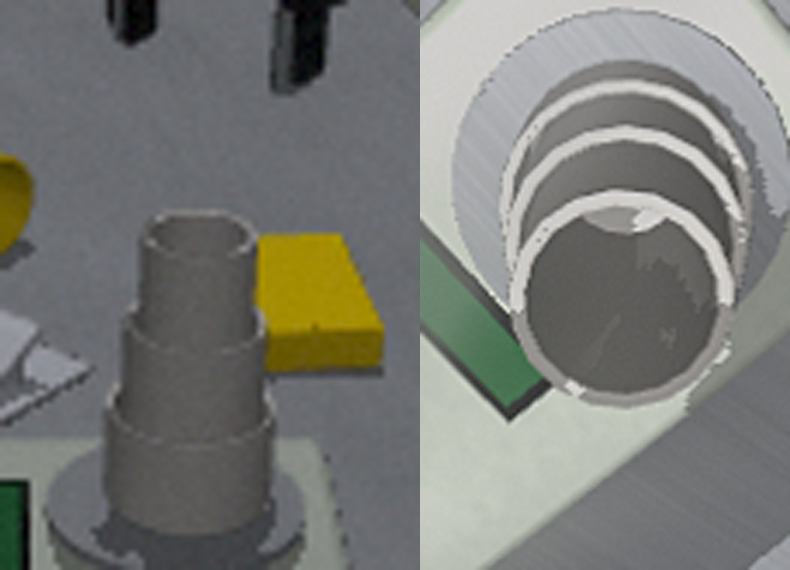

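View pics/w20.png

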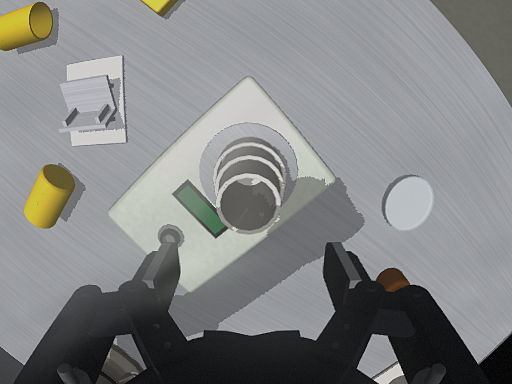

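All three cups are nested upright, with rims at side (198,235), (195,330) and (190,425) in the zoomed picture. Next is the key: shut the gripper and move above it.

arm_command([
  {"xyz": [-0.5, 0.1, 0], "twist": [0, 0, 0]},
  {"xyz": [-1.2, 0.2, 0], "twist": [0, 0, 0]},
  {"xyz": [-1.5, 0.25, 0], "twist": [0, 0, 0]},
  {"xyz": [-1.5, 0.25, 0], "twist": [0, 0, 0]},
  {"xyz": [-1.5, 0.25, 0], "twist": [0, 0, 0]},
  {"xyz": [-1.5, 0.25, 0], "twist": [0, 0, 0]},
  {"xyz": [-1.5, 0.25, -0.3], "twist": [0, 0, 0]},
  {"xyz": [-1.5, 0.25, -0.5], "twist": [0, 0, 0]},
  {"xyz": [-1.5, 0.25, -1], "twist": [0, 0, 0]},
  {"xyz": [-1.2, 0.2, -1.2], "twist": [0, 0, 0]},
  {"xyz": [-0.7, 0.15, -1.5], "twist": [0, 0, 0]},
  {"xyz": [-0.4, 0.1, -1.5], "twist": [0, 0, 0]},
  {"xyz": [-0.2, 0, -1.5], "twist": [0, 0, 0]},
  {"xyz": [0, 0, -1.5], "twist": [0, 0, 0]},
  {"xyz": [0, 0, -1], "twist": [0, 0, 0]},
  {"xyz": [0, 0, -0.5], "twist": [0, 0, 0]},
  {"xyz": [0, 0, 0], "twist": [0, 0, 0]},
], hand=0)

```text
clock: 34.7
eef_pos: [450.7, 33.3, 176.2]
orientation: [[-0.014, 0.601, -0.799], [0.009, -0.799, -0.601], [-1.0, -0.015, 0.006]]
contact_force: [-0.1, 0.8, -0.6]
gripper_width: -0.0
```

```bash
python3 - <<'E'
from fit2 import *
import pickle
s=st(); print(np.round(s["q"],2)); print(np.array(s["orientation"]).round(3))
D={n:env.get_image(n) for n in ["wrist","side","top"]}; pickle.dump(D,open("d21.pkl","wb"))
save(D["wrist"],"w21")
cv2.imwrite("pics/s21.png",cv2.resize(D["side"]["color"][120:240,190:310,::-1],(580,580),interpolation=cv2.INTER_CUBIC))
E
```

```text
t 34.7 pos [450.7  33.3 176.2] F [-0.1  0.8 -0.6] w -0.0
[-1.03  0.35  1.01  2.19 -0.42  0.82 -0.68]
[[-0.014  0.601 -0.799]
 [ 0.009 -0.799 -0.601]
 [-1.    -0.015  0.006]]
```

View pics/w21.png

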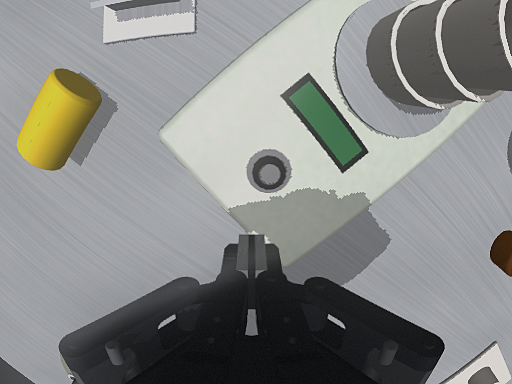

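View pics/s21.png

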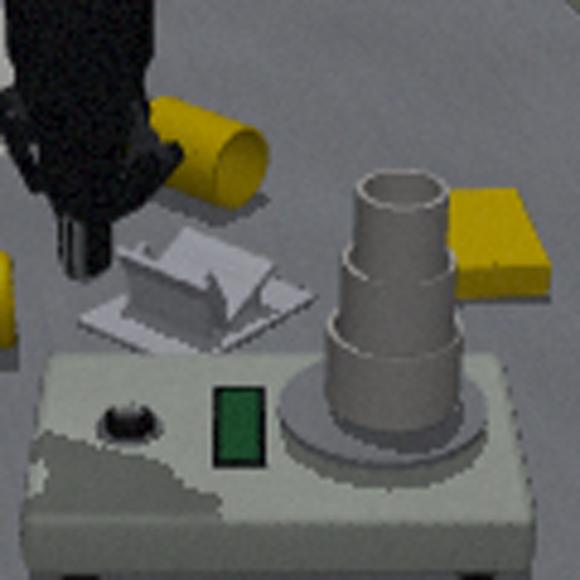

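```bash
python3 - <<'E'
from fit2 import *
import pickle
D=pickle.load(open("d21.pkl","rb"));w=D["wrist"]; D0,_=pickle.load(open("d0.pkl","rb"))
cv2.imwrite("pics/w21z.png",cv2.resize(w["color"][145:200,240:300,::-1],None,fx=9,fy=9,interpolation=cv2.INTER_CUBIC))
print("wrist onz60",onz(w,(269,173.5),60,True).round(1))
X,e=tri([ray(w,(269,173.5),True),ray(D0["side"],(216.7,205.8)),ray(D0["top"],(258.75,234.2))]); print(X.round(1),np.round(e,1))
for n,k in (("side",(216.7,205.8)),("top",(258.75,234.2))):
    print(n,onz(D0[n],k,60).round(1))
y=np.array(env.sense()["orientation"])[:,1]
plan([X[0],X[1],105],Rxy([0,0,-1],[y[0],y[1],0]),8)
E
```

```text
wrist onz60 [472.8  32.9  60. ]
[471.3  32.2  57.2] [0.9 0.2 1. ]
side [470.7  28.   60. ]
top [470.5  32.   60. ]
n 8 xyz/row cm [ 0.245 -0.016 -0.901] twist/row [-0.0012 -0.0015 -0.    ] tot deg 0.9
```

View pics/w21z.png

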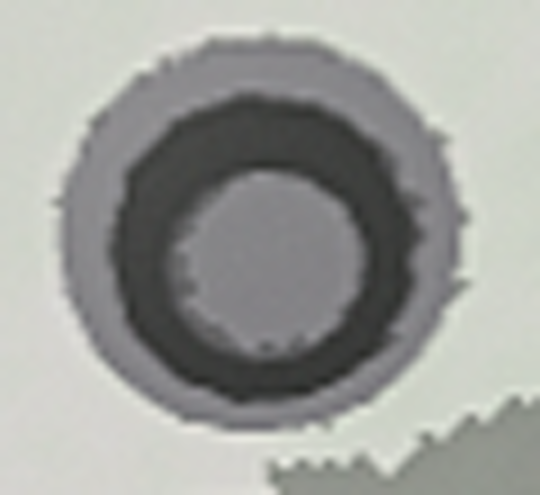

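arm_command([
  {"xyz": [0.4, 0, -0.8], "twist": [-0.001, -0.002, 0]},
  {"xyz": [0.4, 0, -0.9], "twist": [-0.001, -0.002, 0]},
  {"xyz": [0.4, 0, -0.9], "twist": [-0.001, -0.002, 0]},
  {"xyz": [0.3, 0, -0.9], "twist": [-0.001, -0.002, 0]},
  {"xyz": [0.3, 0, -0.9], "twist": [-0.001, -0.002, 0]},
  {"xyz": [0.2, 0, -0.8], "twist": [-0.001, -0.002, 0]},
  {"xyz": [0.1, 0, -0.8], "twist": [-0.001, -0.002, 0]},
  {"xyz": [0, 0, -0.6], "twist": [0, 0, 0]},
  {"xyz": [0, 0, -0.3], "twist": [0, 0, 0]},
  {"xyz": [0, 0, 0], "twist": [0, 0, 0]},
])

```text
clock: 35.85
eef_pos: [475.3, 33.3, 101.8]
orientation: [[0.004, 0.602, -0.799], [0.002, -0.799, -0.602], [-1.0, 0.001, -0.004]]
contact_force: [0.7, -0.1, 0.1]
gripper_width: 0.3
```

```bash
python3 - <<'E'
from fit2 import *
import pickle
s=st(); print(np.round(s["q"],2)); Rm=np.array(s["orientation"]);print(Rm.round(3))
y=Rm[:,1]
plan([472,32,95],Rxy([0,0,-1],[y[0],y[1],0]),3)
D={n:env.get_image(n) for n in ["wrist","side"]}
cv2.imwrite("pics/w22.png",cv2.resize(D["wrist"]["color"][130:290,170:340,::-1],None,fx=3.5,fy=3.5,interpolation=cv2.INTER_CUBIC))
cv2.imwrite("pics/s22.png",cv2.resize(D["side"]["color"][160:230,190:270,::-1],None,fx=7,fy=7,interpolation=cv2.INTER_CUBIC))
E
```

```text
t 35.85 pos [475.3  33.3 101.8] F [ 0.7 -0.1  0.1] w 0.3
[-0.85  0.51  0.82  2.19 -0.61  0.68 -0.52]
[[ 0.004  0.602 -0.799]
 [ 0.002 -0.799 -0.602]
 [-1.     0.001 -0.004]]
n 3 xyz/row cm [-0.112 -0.045 -0.228] twist/row [-0.0005  0.0013 -0.    ] tot deg 0.2
```

View pics/w22.png

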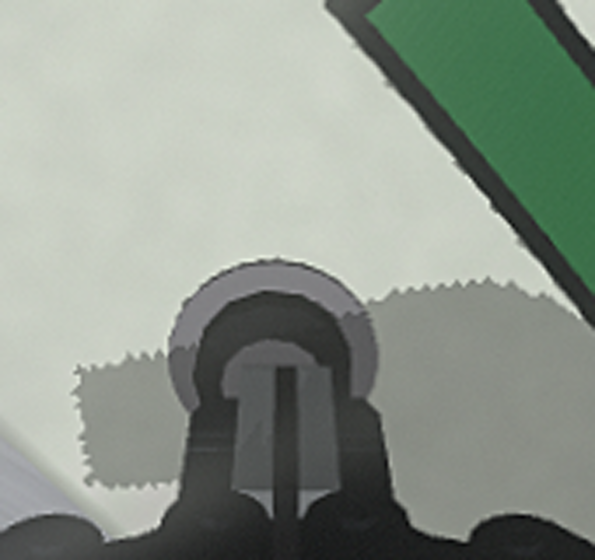

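View pics/s22.png

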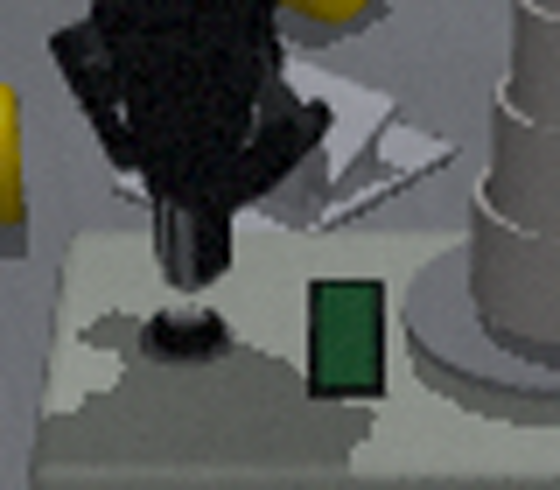

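arm_command([
  {"xyz": [-0.17, 0, -0.4], "twist": [0, 0, 0]},
  {"xyz": [-0.16, 0, -0.4], "twist": [0, 0, 0]},
  {"xyz": [0, 0, -0.2], "twist": [0, 0, 0]},
  {"xyz": [0, 0, 0], "twist": [0, 0, 0]},
])

```text
clock: 36.35
eef_pos: [472.4, 33.8, 92.3]
orientation: [[0.006, 0.602, -0.799], [0.003, -0.799, -0.602], [-1.0, 0.002, -0.007]]
contact_force: [-0.2, -0.6, 0.2]
gripper_width: 0.3
```

```bash
python3 - <<'E'
from fit2 import *
s=st()
D={n:env.get_image(n) for n in ["wrist","side"]}
cv2.imwrite("pics/w23.png",np.hstack([cv2.resize(D["wrist"]["color"][160:290,190:310,::-1],(420,455),interpolation=cv2.INTER_CUBIC),cv2.resize(D["side"]["color"][170:220,195:235,::-1],(364,455),interpolation=cv2.INTER_CUBIC)]))
E
```

```text
t 36.35 pos [472.4  33.8  92.3] F [-0.2 -0.6  0.2] w 0.3
```

View pics/w23.png

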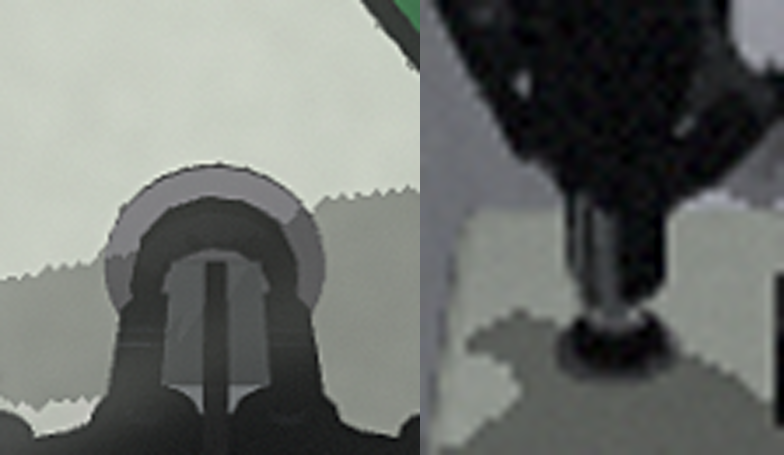

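The fingertips sit centred over the key: 216 against the key's 215 in the wrist zoom, and the side zoom shows the tip just above it. I'll press in small steps and read the force after each.

arm_command([
  {"xyz": [0, 0, -0.15], "twist": [0, 0, 0]},
  {"xyz": [0, 0, -0.15], "twist": [0, 0, 0]},
  {"xyz": [0, 0, -0.1], "twist": [0, 0, 0]},
])

```text
clock: 36.75
eef_pos: [473.0, 33.8, 88.5]
orientation: [[0.007, 0.602, -0.798], [0.003, -0.798, -0.602], [-1.0, 0.002, -0.008]]
contact_force: [-0.4, -0.2, 0.3]
gripper_width: 0.1
```

arm_command([
  {"xyz": [0, 0, -0.1], "twist": [0, 0, 0]},
])

```text
clock: 36.85
eef_pos: [473.0, 33.8, 87.4]
orientation: [[0.007, 0.602, -0.798], [0.003, -0.798, -0.602], [-1.0, 0.002, -0.008]]
contact_force: [1.5, 0.2, 0.3]
gripper_width: 0.2
```

arm_command([
  {"xyz": [0, 0, -0.1], "twist": [0, 0, 0]},
])

```text
clock: 36.95
eef_pos: [473.0, 33.8, 86.3]
orientation: [[0.007, 0.602, -0.799], [0.003, -0.799, -0.602], [-1.0, 0.002, -0.008]]
contact_force: [-0.3, 0.6, -0.1]
gripper_width: -0.0
```

arm_command([
  {"xyz": [0, 0, -0.1], "twist": [0, 0, 0]},
])

```text
clock: 37.05
eef_pos: [473.0, 33.8, 85.2]
orientation: [[0.007, 0.602, -0.798], [0.003, -0.799, -0.602], [-1.0, 0.002, -0.008]]
contact_force: [-1.0, 0.4, 2.3]
gripper_width: -0.1
```

arm_command([
  {"xyz": [0, 0, -0.08], "twist": [0, 0, 0]},
])

```text
clock: 37.15
eef_pos: [473.1, 33.8, 84.5]
orientation: [[0.007, 0.602, -0.799], [0.003, -0.799, -0.602], [-1.0, 0.002, -0.008]]
contact_force: [-1.0, 1.1, 4.3]
gripper_width: -0.0
```

arm_command([
  {"xyz": [0, 0, -0.08], "twist": [0, 0, 0]},
])

```text
clock: 37.25
eef_pos: [473.1, 33.8, 83.8]
orientation: [[0.007, 0.602, -0.799], [0.003, -0.799, -0.602], [-1.0, 0.002, -0.008]]
contact_force: [-1.4, 0.7, 5.4]
gripper_width: 0.1
```

arm_command([
  {"xyz": [0, 0, -0.08], "twist": [0, 0, 0]},
])

```text
clock: 37.35
eef_pos: [473.1, 33.7, 83.1]
orientation: [[0.007, 0.602, -0.799], [0.004, -0.799, -0.602], [-1.0, 0.001, -0.008]]
contact_force: [-1.6, 0.4, 5.2]
gripper_width: 0.5
```

Peak force was about 5.4–5.8 N near z 83.7, so travel is about 2.4–3 mm. Two more small steps should show the drop.

arm_command([
  {"xyz": [0, 0, -0.07], "twist": [0, 0, 0]},
])

```text
clock: 37.45
eef_pos: [473.1, 33.7, 82.5]
orientation: [[0.007, 0.602, -0.799], [0.004, -0.799, -0.602], [-1.0, 0.001, -0.008]]
contact_force: [-0.9, 0.5, 3.5]
gripper_width: 0.3
```

arm_command([
  {"xyz": [0, 0, -0.06], "twist": [0, 0, 0]},
])

```text
clock: 37.55
eef_pos: [473.1, 33.7, 82.0]
orientation: [[0.007, 0.602, -0.799], [0.004, -0.799, -0.602], [-1.0, 0.001, -0.008]]
contact_force: [-0.9, -0.7, 2.0]
gripper_width: -0.5
```

The force fell from 5.4 to 2.0 N, which is the click, at about 4.1 mm of travel and well short of the stop. I'm lifting off straight.

arm_command([
  {"xyz": [0, 0, 0.2], "twist": [0, 0, 0]},
  {"xyz": [0, 0, 0.3], "twist": [0, 0, 0]},
  {"xyz": [0, 0, 0.5], "twist": [0, 0, 0]},
  {"xyz": [0, 0, 0.8], "twist": [0, 0, 0]},
  {"xyz": [0, 0, 1], "twist": [0, 0, 0]},
  {"xyz": [0, 0, 1.2], "twist": [0, 0, 0]},
  {"xyz": [0, 0, 1.5], "twist": [0, 0, 0]},
  {"xyz": [0, 0, 1.5], "twist": [0, 0, 0]},
  {"xyz": [0, 0, 1.5], "twist": [0, 0, 0]},
  {"xyz": [0, 0, 1.5], "twist": [0, 0, 0]},
  {"xyz": [0, 0, 1], "twist": [0, 0, 0]},
  {"xyz": [0, 0, 0.5], "twist": [0, 0, 0]},
  {"xyz": [0, 0, 0], "twist": [0, 0, 0]},
])

```text
clock: 38.85
eef_pos: [473.0, 33.0, 207.7]
orientation: [[0.01, 0.6, -0.8], [0.006, -0.8, -0.6], [-1.0, 0.001, -0.011]]
contact_force: [0.6, -0.1, -0.5]
gripper_width: 0.2
```

```bash
python3 - <<'E'
from fit2 import *
import pickle
s=st()
D={n:env.get_image(n) for n in ["wrist","side","top"]}; pickle.dump(D,open("d24.pkl","wb"))
save(D["wrist"],"w24"); save(D["side"],"s24f")
cv2.imwrite("pics/s24.png",cv2.resize(D["side"]["color"][130:240,190:310,::-1],(720,660),interpolation=cv2.INTER_CUBIC)[:600])
cv2.imwrite("pics/t24.png",cv2.resize(D["top"]["color"][100:290,140:420,::-1],(784,532),interpolation=cv2.INTER_CUBIC))
E
```

```text
t 38.85 pos [473.   33.  207.7] F [ 0.6 -0.1 -0.5] w 0.2
```

View pics/s24.png

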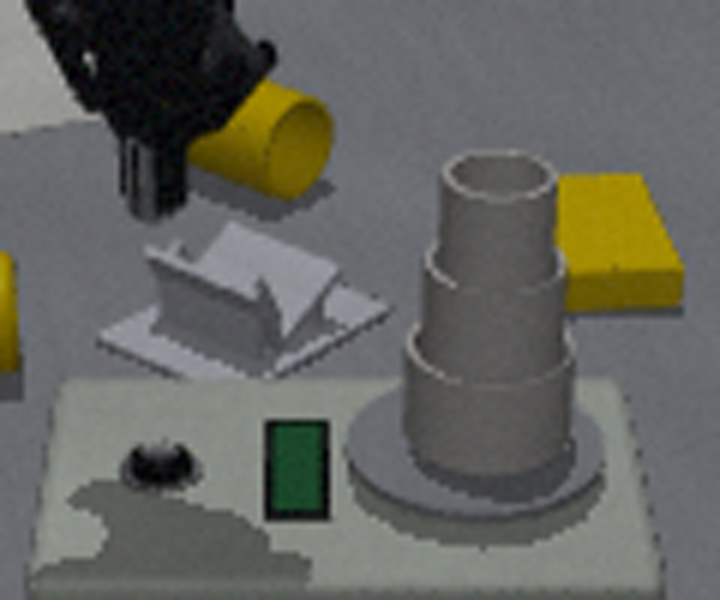

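View pics/t24.png

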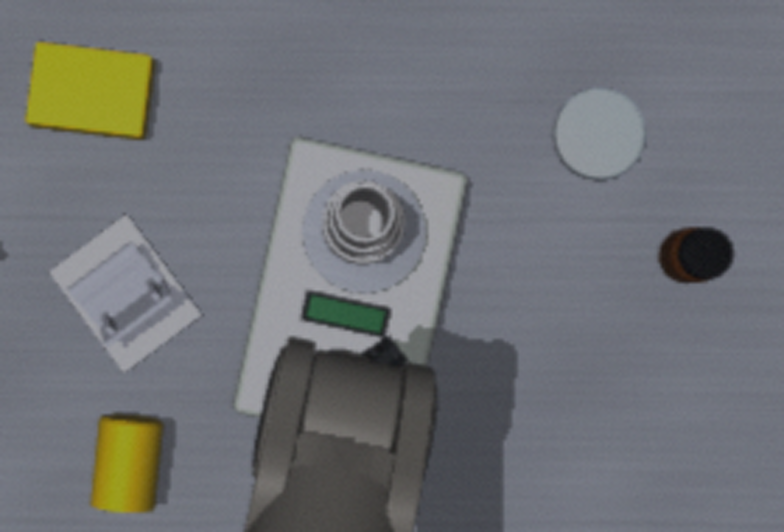

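View pics/w24.png

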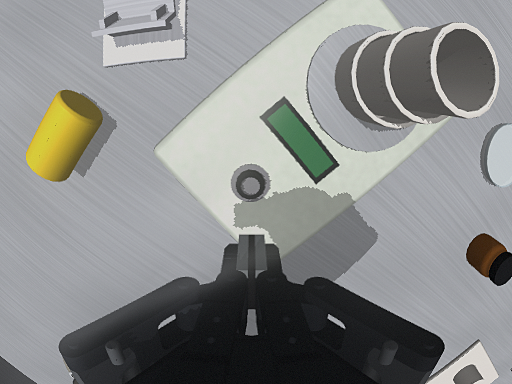

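```bash
python3 - <<'E'
from fit2 import *
import pickle
D=pickle.load(open("d24.pkl","rb"));s=D["side"];w=pickle.load(open("d20.pkl","rb"))["wrist"]
# fit small-cup rim: wrist d20 zoom scale 370/107 x, 570/160 y
q=lambda x,y:((x-420)*107/370+190-.4,y*160/570+120-.4)
wr=[q(512,300),q(734,295),q(622,192),q(615,407)]
sr=zz([(439,177),(557,177),(500,149)],(190,130),6)
for o in ([(w,True,SML[2:],wr,1)],[(w,True,SML[2:],wr,1),(s,False,SML[2:],sr,1)]):
    p,r=fit(o,[621,5,74,0.001,0.001],[0,1,2]);print("small",p[:3].round(1),r.round(1))
im=s["color"][:,:,::-1].copy();im=cv2.resize(im[130:240,190:310],None,fx=6,fy=6,interpolation=cv2.INTER_CUBIC)
for c,r,z in ((( 619,3),38.5,116),((619,3),32,158),((619,3),25.5,200),((619,3),38.5,66)):
    P=(proj(s,circ(np.array([*c,z]),np.array([0,0,1.]),r))-[190,130]+.4)*6
    cv2.polylines(im,[P.astype(np.int32)],True,(0,0,255),1)
cv2.imwrite("pics/s24o.png",im[:600])
X,e=tri([ray(w,(np.mean([a[0] for a in wr[:2]]),np.mean([a[1] for a in wr[2:]])),True),ray(s,zz([(499,177)],(190,130),6)[0])]);print(X.round(1),np.round(e,1))
E
```

```text
small [619.6   4.7  66.3] [ 0.1  0.1 -0.1 -0.1]
small [620.5   5.5  69.9] [ 0.8  0.4  0.3  0.6 -1.   0.4 -1.2]
[620.5   7.  197. ] [1.5 1.5]
```

View pics/s24o.png

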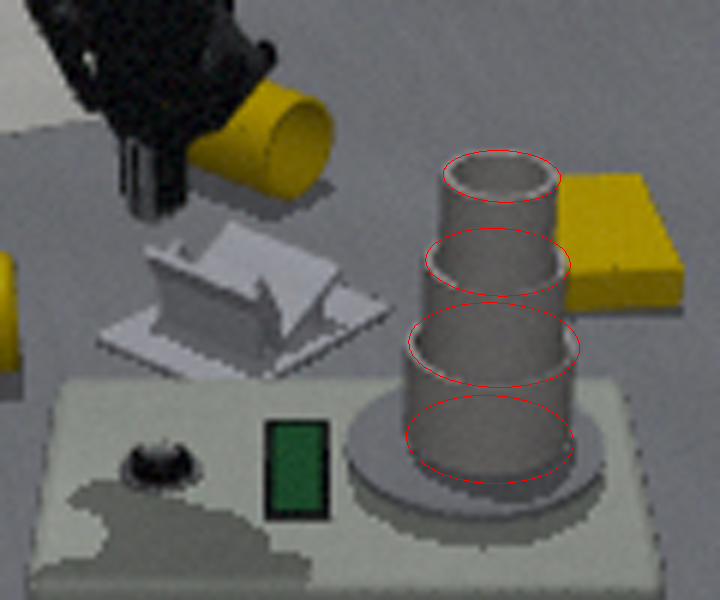

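The model rims at 116, 158 and 200 mm match the picture with one common offset. The key is back up, and the box, dish and jar are unmoved. I'm handing in.

```bash
python3 - <<'E'
from h import *
st(); print(env.job_done()); st()
E
```

```text
t 39.0 pos [472.4  32.9 206.6] F [-0.7  0.  -0.2] w -0.3
the job is handed in; nothing more can be done
None
the job is handed in; nothing more can be done
```

The job is handed in at 39 s. The middle cup is in the large cup on the pan, the small cup is in the middle one, and the tare key was pressed to its click and let back up.

- **Middle cup:** It came out of the cradle along its own axis and its underside fits at 69.8 mm, where home is 70. I held it tilted 10° in the hand because a wrist joint was near its limit. To confirm it was seated, one 3 mm check step pushed it down with a brief 39 N, harder than I meant; nothing shifted that I could see.
- **Small cup:** Contact came at the predicted home height, with 11.8 N for one step.
- **Tare key:** The force rose to about 5.4 N, then fell to 2.0 N at about 4 mm of travel, short of the stop. Afterwards the key showed up in the pictures.
- **Last pictures:** All three cups look upright and evenly stepped, with the large cup well on the pan. The jar, box and dish look unmoved, and the shut fingers were about 120 mm above the key.

Two checks disagreed:
- **Small cup's rim:** Camera estimates gave 192–197 mm instead of 200. I put that down to calibration, since the contact height and the overlay of all three rims agreed with fully home.
- **Side camera:** In the final overlay it sat about half a pixel off the position I used.

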